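Close up a corrosion exposure cell

TASK

Load all the coupon carriers that are on the bench into the chamber of the exposure cell, upright and side by side, each lying across the chamber the short way, then slide the blue cover fully shut over them. Then drive the taper pin fully home through the cover's lug into the body so that it pulls the holes into line, and only then turn the thumbscrew clockwise until it bottoms and back it off a quarter of a turn. Leave the bottles, vials and beaker standing.

Things in the scene. Friction and masses are not known exactly. Their poses are not given: they have to be found in the camera images.
- cell: the exposure cell: a fixed fixture 310 mm long (own y), 245 mm deep (own x), origin on the bench under its middle, z up, often turned. Its -y half has an open-topped aluminium chamber (rim 55 mm above the bench), its +y half a grey deck of that height where the open cover is parked; a boss with the pin hole is on the chamber's -x side, an 85 mm post with the thumbscrew on its +x side
- chamber_floor (a point): centre of the chamber's floor, 8 mm above the bench, axes as the cell's. Inside the chamber is 100 mm (x) by 128 mm (y) and 47 mm deep, walls 6 to 8 mm thick; it takes four carriers side by side, lengths along the cell's x, at 32 mm pitch along y. The post's toe, 84 mm high, begins 60 mm from the centre on the +x side
- cover_slide (a joint): travel of the blue cover (128 x 140 mm plate, its top 66 mm above the bench) along the cell's -y: 0 parked open, 0.145 m fully shut against its stop; it has a drag of about 2.5 N and stays where it is left
- cover_handle (a point): top centre of the black upright handle in the middle of the cover, 108 mm above the bench: a block 44 mm along the cell's x, 14 mm thick along its y, 42 mm tall. It moves with the cover; axes as the cell's
- cover_float (a joint): sideways play of the cover plate along the cell's x, m: 0 when the cover's hole is in line with the body's; a soft spring (500 N/m) holds the free plate about 5 mm off, to -x, so the holes are out of line until the taper pin pulls the plate over
- cover_hole (a point): centre of the 21 mm hole in the cover's steel lug, at the lug's top face, 66 mm above the bench (the lug is 9 mm thick); it lies 92 mm to the -x side of the handle and moves with the cover
- body_hole (a point): centre of the mouth of the 21 mm hole through the fixed boss, 55 mm above the bench; vertical, 55 mm deep; axes as the cell's. It lies 92 mm to the -x side of the chamber's centre. The shut cover's hole stands over it
- taper_pin: the steel taper pin with a red round grip, standing upright in its plywood stand at the start; origin at the tip, z up along the pin. Shank 60 mm: radius 4 mm at the tip growing to 9.9 mm at 26 mm, then straight; collar 29 mm across from 60 to 66 mm; red grip 22 mm across from 66 to 106 mm. 160 g
- pin_collar (a point): centre of the underside of the pin's collar; fully home it rests on the cover's lug, 11 mm above the mouth of the body's hole
- pin_stand: fixed plywood block 56 x 56 mm, 70 mm tall, with the hole in which the pin stands, collar on its top; origin at the centre of its underside
- thumbscrew (a joint): turn of the brass thumbscrew, rad, growing clockwise seen from above (tightening); it bottoms against a hard stop at 4.20 and stays where it is left (drag about 0.06 N m); it does not rise or sink as it turns
- screw_grip (a point): on the vertical axis of the thumbscrew, at the height to grip, 119 mm above the bench, 115 mm to the +x side of the chamber's centre. The flat brass wing is 48 mm long (24 mm each way), 12 mm thick, from 100 to 132 mm above the bench. The point turns with it: x runs along the wing to its white-marked end (along the cell's +x when the joint reads 0)
- carrier1: a coupon carrier (two to four of the four are present; an absent one reads None): an aluminium sled 90 mm long (own x), 24 mm wide, 10 mm high, with an upright orange lifting tab in its middle, 30 mm along x, 20 mm along y, from 9 to 40 mm height, and a copper coupon at either end; origin at the centre of its underside, z up; 110 g
- carrier2: a coupon carrier (two to four of the four are present; an absent one reads None): an aluminium sled 90 mm long (own x), 24 mm wide, 10 mm high, with an upright orange lifting tab in its middle, 30 mm along x, 20 mm along y, from 9 to 40 mm height, and a copper coupon at either end; origin at the centre of its underside, z up; 110 g
- carrier3: a coupon carrier (two to four of the four are present; an absent one reads None): an aluminium sled 90 mm long (own x), 24 mm wide, 10 mm high, with an upright orange lifting tab in its middle, 30 mm along x, 20 mm along y, from 9 to 40 mm height, and a copper coupon at either end; origin at the centre of its underside, z up; 110 g
- carrier4: a coupon carrier (two to four of the four are present; an absent one reads None): an aluminium sled 90 mm long (own x), 24 mm wide, 10 mm high, with an upright orange lifting tab in its middle, 30 mm along x, 20 mm along y, from 9 to 40 mm height, and a copper coupon at either end; origin at the centre of its underside, z up; 110 g
- amber_bottle: amber bottle, 60 mm across, 130 mm tall, green cap; origin at the centre of its underside; a bystander that must stay standing
- vial_a: small clear vial, 30 mm across, 65 mm tall, white cap, among the carriers; origin at the centre of its underside; a bystander that must stay standing
- vial_b: a second such vial; origin at the centre of its underside; a bystander that must stay standing
- beaker: glass beaker, 76 mm across, 100 mm tall, open top; origin at the centre of its underside; a bystander that must stay standing
- wash_bottle: white plastic wash bottle, 72 mm across, 150 mm tall; origin at the centre of its underside; a bystander that must stay standing
Things that resemble listed ones, but are neither listed nor needed, are in the scene too. What is shaped like the carrier4 but turquoise or yellow is not meant.

How it is judged (in metres and radians):
On the way, in this order (a step that is already met when the one before it is completed fails the run):
1. every carrier present stands in the chamber, the cover still open (x of carrier1 in the frame of chamber_floor between -0.012 and 0.012 m and y of carrier1 in the frame of chamber_floor between -0.058 and 0.058 m and z of carrier1 in the frame of chamber_floor between -0.006 and 0.006 m and angle between each of carrier1, carrier2, carrier3, carrier4's own z axis and vertical below 0.12 rad and linear speed of each of carrier1, carrier2, carrier3, carrier4 below 0.03 m/s and x of carrier2 in the frame of chamber_floor between -0.012 and 0.012 m and y of carrier2 in the frame of chamber_floor between -0.058 and 0.058 m and z of carrier2 in the frame of chamber_floor between -0.006 and 0.006 m and x of carrier3 in the frame of chamber_floor between -0.012 and 0.012 m and y of carrier3 in the frame of chamber_floor between -0.058 and 0.058 m and z of carrier3 in the frame of chamber_floor between -0.006 and 0.006 m and x of carrier4 in the frame of chamber_floor between -0.012 and 0.012 m and y of carrier4 in the frame of chamber_floor between -0.058 and 0.058 m and z of carrier4 in the frame of chamber_floor between -0.006 and 0.006 m and value of joint cover_slide below 0.05 m), for 0.2 s.
2. the cover is fully shut over the carriers (x of carrier1 in the frame of chamber_floor between -0.012 and 0.012 m and y of carrier1 in the frame of chamber_floor between -0.058 and 0.058 m and z of carrier1 in the frame of chamber_floor between -0.006 and 0.006 m and angle between each of carrier1, carrier2, carrier3, carrier4's own z axis and vertical below 0.12 rad and linear speed of each of carrier1, carrier2, carrier3, carrier4 below 0.03 m/s and x of carrier2 in the frame of chamber_floor between -0.012 and 0.012 m and y of carrier2 in the frame of chamber_floor between -0.058 and 0.058 m and z of carrier2 in the frame of chamber_floor between -0.006 and 0.006 m and x of carrier3 in the frame of chamber_floor between -0.012 and 0.012 m and y of carrier3 in the frame of chamber_floor between -0.058 and 0.058 m and z of carrier3 in the frame of chamber_floor between -0.006 and 0.006 m and x of carrier4 in the frame of chamber_floor between -0.012 and 0.012 m and y of carrier4 in the frame of chamber_floor between -0.058 and 0.058 m and z of carrier4 in the frame of chamber_floor between -0.006 and 0.006 m and value of joint cover_slide above 0.141 m), for 0.2 s.
3. the taper pin is fully home through lug and body, the holes in line (value of joint cover_slide above 0.141 m and z of pin_collar in the frame of body_hole below 0.0145 m and horizontal distance between pin_collar and body_hole below 0.004 m and angle between taper_pin's own z axis and vertical below 0.08 rad and value of joint cover_float between -0.003 and 0.003 m), for 0.2 s.
4. the thumbscrew has bottomed, with the pin home (all of step 3 and value of joint thumbscrew above 4.15 rad), for 0.1 s.
At the end, for the whole second after the job is handed in: All carriers present upright (7 deg) on the chamber floor; cover within 4 mm of shut; pin upright, its collar within 3.5 mm of the lug, holes within 3 mm of line; thumbscrew a quarter turn (+-18 deg) back from its stop after bottoming; all released, at rest (all of step 3 and x of carrier1 in the frame of chamber_floor between -0.012 and 0.012 m and y of carrier1 in the frame of chamber_floor between -0.058 and 0.058 m and z of carrier1 in the frame of chamber_floor between -0.006 and 0.006 m and angle between each of carrier1, carrier2, carrier3, carrier4's own z axis and vertical below 0.12 rad and linear speed of each of carrier1, carrier2, carrier3, carrier4 below 0.03 m/s and x of carrier2 in the frame of chamber_floor between -0.012 and 0.012 m and y of carrier2 in the frame of chamber_floor between -0.058 and 0.058 m and z of carrier2 in the frame of chamber_floor between -0.006 and 0.006 m and x of carrier3 in the frame of chamber_floor between -0.012 and 0.012 m and y of carrier3 in the frame of chamber_floor between -0.058 and 0.058 m and z of carrier3 in the frame of chamber_floor between -0.006 and 0.006 m and x of carrier4 in the frame of chamber_floor between -0.012 and 0.012 m and y of carrier4 in the frame of chamber_floor between -0.058 and 0.058 m and z of carrier4 in the frame of chamber_floor between -0.006 and 0.006 m and value of joint thumbscrew between 2.31 and 2.95 rad and linear speed of taper_pin below 0.02 m/s); the robot touches nothing.
It fails at once if a bottle, vial or beaker is knocked over (angle between any of amber_bottle, vial_a, vial_b, beaker, wash_bottle's own z axis and vertical above 0.6 rad).
Of carrier1, carrier2, carrier3, carrier4 only 2 to 4 are there at a start; the rules pass over those that are not, and their reading is None.
At some moment in a run one of carrier1, carrier2, carrier3, carrier4 may be knocked a few centimetres aside while the robot is not near it.
It also fails if it takes over 210 s, if anything falls off the work surface, if the arm or the gripper's body presses on something with over 40 N, if the wrist force passes 120 N, or if a joint passes its speed limit or range.

ROBOT

A 6-joint arm with a two-finger parallel gripper is mounted at the origin on the work surface. World frame = base frame: x ahead of the robot, y to its left, z up, the work surface at z = 0. Lengths are in m, angles in degrees, forces in N, time in s.
With the tool pointing down it reaches from about 0.4 to 0.825 m from the base axis. Payload 7 kg.
Tool frame: the origin (TCP) lies midway between the tips of the shut fingers; the grasp point (between the pads) lies r.hold_point_z behind it (r.hold_point_z is the distance from the TCP to the grasp point, in m); z points along the fingers, x is the direction in which the jaws open and shut, and the axes are right-handed (so a half turn about z gives the same grasp; the last joint's range is limited). The gripper opens to 88 mm and grips with 3 to 60 N. Pads are 19 mm wide; open, the fingers measure 130 mm over their backs; the gripper's body (78 mm by 193 mm) begins 47 mm behind the grasp point.
Start: joints at [-51.618, 20.546, 0.682, 0, -70.136, -16.507], TCP at [0.251, -0.626, 0.227] pointing down, gripper open.
Joint ranges: [-176.03, 176.03], [-82.01, 121.73], [-58.28, 71.71], [-173.87, 95.51], [-174.79, -0.11], [-173.66, 173.66]. Speed limits (degrees/s): [136.94, 136.94, 172.46, 180, 180, 180].

INTERFACE

Orientations are given as [roll, pitch, yaw] about the fixed x, y, z axes, in that order (R = Rz(yaw) Ry(pitch) Rx(roll)).
In Python, from plant import get_state, viewer, close_job, r gives the robot as it stands.
- The arm moves only by the tool apply_moves, never from a script. Its argument "plan" is a list of rows, each a list of 3 entries, a list of its own where there are three numbers: the closure in counts, from 0 (fully open) to 255 (shut), then the shift along the tool's x, y, z in units of 50 mm (1.0 is 50 mm), then the turn about the tool's z in units of 6 degrees (1.0 is 6 degrees). A call has 1 to 12 rows; each row shifts and turns the commanded pose from where the row before left it, along the tool's axes as they then stand; what a row does not reach is not made up. A row lasts 1/8 s, in which the tool goes at most 62.5 mm and 10.7 degrees, less where a joint would pass 70% of its speed; a pose out of reach is approached as far as the arm can. A call is refused whole if a number of a shift passes 1 or a number of a turn 1, either way. A call with a gripper value outside its range is refused whole. The fingers move at their own pace and stop on an object; "squeeze" is the grip in N (left out, the last holds). Time passes only in rows, so rows that do not move let the fingers close. It gives the time, the measured TCP pose, the force and the opening at its end, in the units of the state.
- get_state(): the state, without advancing time (a new reading comes with each control period).
- viewer.capture(name): name is "scene" or "top"; returns a dict with "frame" (420x560x3 uint8, blue, green, red), "K" (3x3 intrinsics, pixels), "R" (3x3) and "t" (3): a world point X has camera coordinates R X + t. Camera axes: x right, y down, z forward; pixel columns grow to the right and rows downward; lengths in m; the calibration is good to about 2 mm. A picture is of the moment at which its call begins. There is no depth.
- close_job(): hands the job in, once; it reports no verdict.
The state is a dict: "time_s": time; "joints": joint angles; "qd": joint speeds; "joint_torque": joint torques, N m; "tcp_pos": TCP position; "eef_rot": TCP orientation; "contact_force": force on the tool from outside, world axes, zero at the start; "moment": the same for the moment, N m; "gripper_width": finger opening in m.
Only numpy, scipy, OpenCV 4.12 (cv2) and the standard library are available. Lean on these libraries where they do the work, as an engineer would, in place of code of your own. Each camera call takes 0.05 s, during which the arm holds its last target.

## Working session

There is one attempt and no reset: what is moved stays moved. The work goes in short steps, Python scripts to look and compute and a tool call to move; the robot and the scene stay as the last step left them, time stands still between calls to the robot, and variables do not carry over. Pictures are saved under pics/ and viewed, and the job is handed in when it is done.

Besides the shell and the picture viewer there is one more tool, called after ">>>" as a command line: name --argument value ..., lists and objects as JSON in quotes. apply_moves: Moves the arm, as the interface text tells. Its arguments: {"type":"object","properties":{"plan":{"type":"array","items":{"type":"array"}},"squeeze":{"type":"number"}},"required":["plan"]}

```bash
ls; mkdir -p pics
cat > h.py <<'E'
import cv2, numpy as np
from plant import get_state, viewer, close_job, r
def cap(n,f=None):
    c=viewer.capture(n)
    if f: cv2.imwrite('pics/'+f+'.png',c['frame'])
    return c
def ray(c,u,v,z):
    K,R,t=[np.array(c[k],float) for k in('K','R','t')]
    d=R.T@np.linalg.solve(K,[u,v,1.]); o=-R.T@t.ravel()
    return o+d*(z-o[2])/d[2]
def proj(c,X):
    p=np.array(c['R'])@np.array(X,float)+np.array(c['t']).ravel(); p=np.array(c['K'])@p; return p[:2]/p[2]
E
python3 - <<'E'
from h import *
for n in('scene','top'):
    c=cap(n,n+'0'); print(n,c['K'],c['R'],c['t'], -np.array(c['R']).T@np.array(c['t']).ravel())
    cv2.imwrite('pics/%s0b.png'%n,cv2.resize(c['frame'],(800,600),interpolation=cv2.INTER_CUBIC))
print(get_state(), r.hold_point_z)
E
```

```text
pics
scene [[418.85738226   0.         279.40578174]
 [  0.         418.85738226 213.14904055]
 [  0.           0.           1.        ]] [[ 0.84066316  0.5415566   0.00138184]
 [ 0.44830073 -0.69446519 -0.56280064]
 [-0.30382876  0.47374524 -0.82659152]] [-0.46506971 -0.18563761  1.56376256] [ 0.94930449 -0.61788235  1.18875855]
top [[394.83250852   0.         285.18579606]
 [  0.         394.83250852 207.92388607]
 [  0.           0.           1.        ]] [[ 0.04796008 -0.99884707 -0.0020866 ]
 [-0.97566717 -0.04639943 -0.21429108]
 [ 0.2139472   0.01231324 -0.97676762]] [-0.01437799  0.54693769  0.99138634] [ 0.32221438 -0.001191    1.08552794]
{'time_s': 0.1, 'joints': array([-5.16166001e+01,  2.05867735e+01,  6.40696977e-01, -1.86526840e-02,
       -7.01357707e+01, -1.65066558e+01]), 'qd': array([ 0.01666022, -0.05586848,  0.01047536,  0.12373269, -0.0474271 ,
        0.07387404]), 'joint_torque': array([ 6.30781269e-04, -5.84163630e+01,  2.93752688e+01,  7.01553673e+00,
        1.01409119e-02, -9.36079937e-05]), 'tcp_pos': array([ 0.25133493, -0.62600426,  0.2257325 ]), 'eef_rot': array([-1.79993556e+02, -8.34568204e-02,  1.11870389e+02]), 'contact_force': array([ 0.14194007, -0.07760065,  0.5024599 ]), 'moment': array([ 0.04088493,  0.00979877, -0.01819351]), 'gripper_width': 0.08778238513414763} 0.0188
```

View pics/scene0b.png

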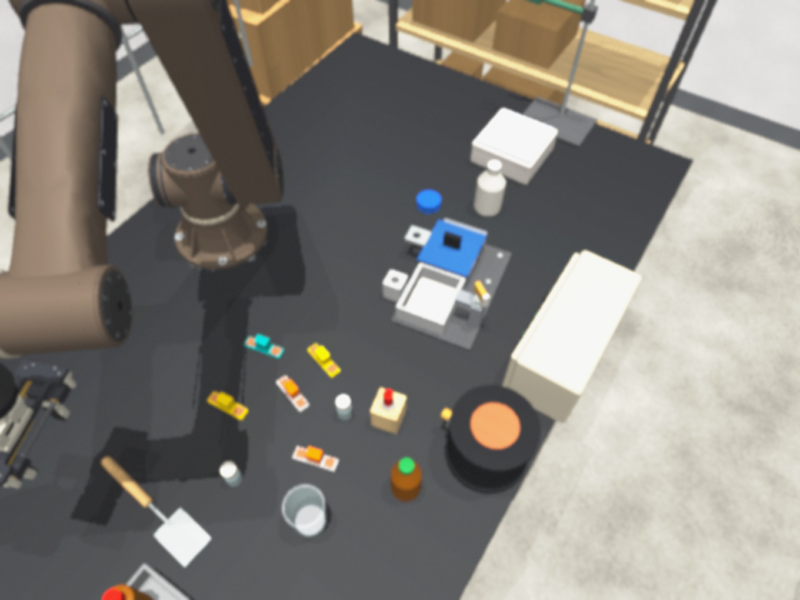

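View pics/top0b.png

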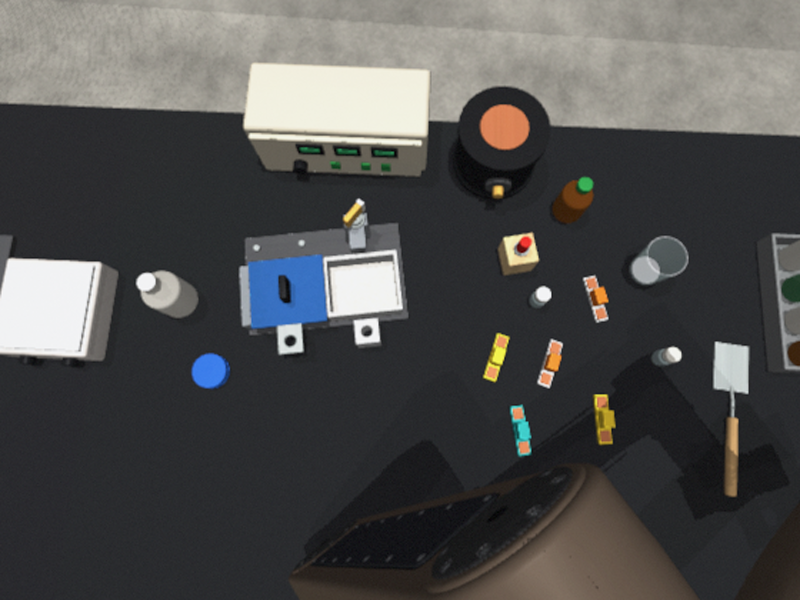

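Candidates for a carrier, in 800-px top-view pixels: orange tabs with a white sled at (598,297) and (551,362), yellow lookalikes at (497,357) and (604,419), and a turquoise lookalike at (521,430). By the description I choose the two orange ones. I'll check that in a crop, and also look for any hidden by the arm.

Run:
```python
import cv2,numpy as np
t=cv2.imread('pics/top0.png'); s=cv2.imread('pics/scene0.png')
a=cv2.resize(t[170:330,325:485],(600,600),interpolation=cv2.INTER_CUBIC)
cv2.imwrite('pics/c1.png',a)
a=cv2.resize(t[135:255,160:300],(700,600),interpolation=cv2.INTER_CUBIC)
cv2.imwrite('pics/c2.png',a)
```

```text
(no output)
```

View pics/c1.png

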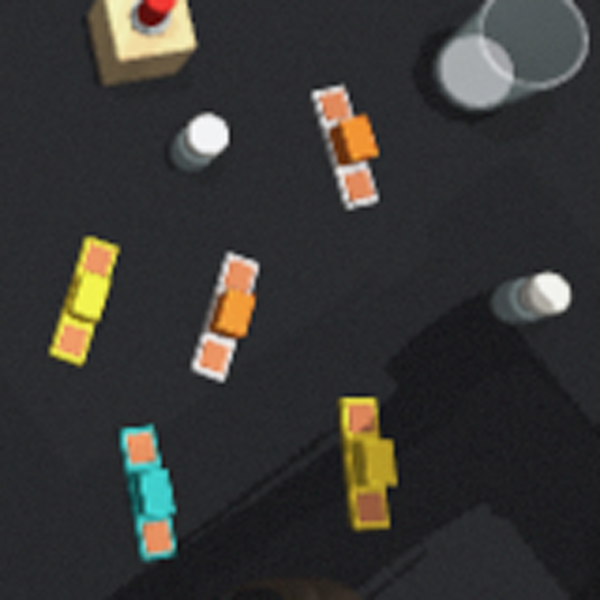

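View pics/c2.png

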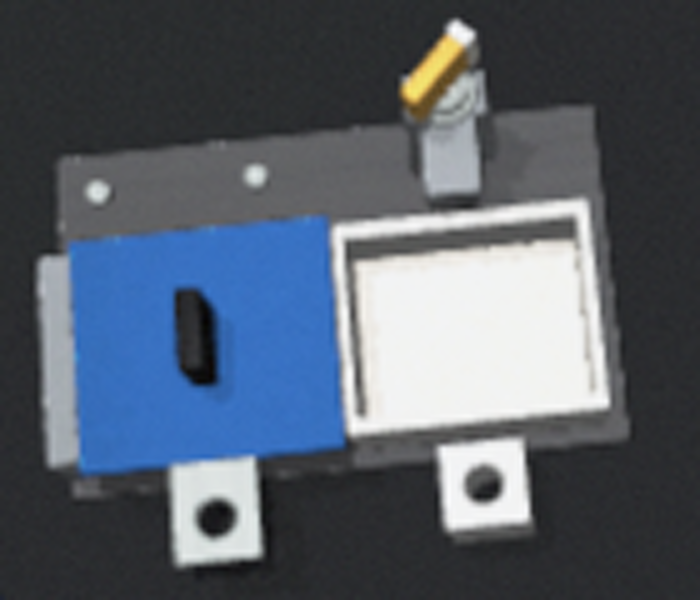

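The crop confirms two white-sled, orange-tab carriers at crop (237,310) and (352,145). The others are yellow or turquoise. The cell's +x points away from the robot, and the cover is parked on the left. Next I measure.

```bash
cat > meas.py <<'E'
from h import *
def masks(c):
    hsv=cv2.cvtColor(c['frame'],cv2.COLOR_BGR2HSV); return hsv
def carriers(c,show=True):
    """orange tabs + white/copper hull"""
    hsv=masks(c); out=[]
    org=cv2.inRange(hsv,(8,190,150),(15,255,255))
    n,l,s,ce=cv2.connectedComponentsWithStats(org)
    for i in range(1,n):
        if 20<s[i,4]<250: out.append((ce[i],s[i,4]))
    return out
E
python3 - <<'E'
from meas import *
t=cap('top');s=cap('scene')
for c in(t,s):
    for ce,a in carriers(c): print(ce,a,ray(c,*ce,0.035))
P=lambda u,v,z:ray(t,u/5+160-.4,v/5+135-.4,z)
for nm,u,v,z in [('rTL',333,228,.055),('rTR',585,200,.055),('rBR',608,405,.055),('rBL',350,435,.055),('bodyhole',485,483,.055),('lughole',216,517,.066),('cov TL',70,242,.066),('covTR',327,217,.066),('covBR',345,447,.066),('covBL',82,472,.066),('wingW',461,30,.132),('wingB',411,100,.132)]:
    print(nm,P(u,v,z).round(4))
# base corners
for u,v in((58,160),(592,106),(628,438),(75,496)): print('base',P(u,v,0.008).round(4))
E
```

```text
[420.11940299 206.40298507] 67 [ 0.57401682 -0.35492867  0.035     ]
[284.26470588 335.86029412] 136 [ 0.75992454 -0.29603518  0.035     ]
[ 87.80821918 414.16438356] 73 [ 0.45173767 -0.73066102  0.035     ]
rTL [0.6173 0.1755 0.055 ]
rTR [0.6396 0.0396 0.055 ]
rBR [0.5265 0.0214 0.055 ]
rBL [0.5038 0.1573 0.055 ]
bodyhole [0.4816 0.0841 0.055 ]
lughole [0.4553 0.2219 0.066 ]
cov TL [0.5997 0.3139 0.066 ]
covTR [0.6201 0.1773 0.066 ]
covBR [0.4954 0.1577 0.066 ]
covBL [0.4756 0.2941 0.066 ]
wingW [0.7039 0.105  0.132 ]
wingB [0.6648 0.1279 0.132 ]
base [0.6637 0.344  0.008 ]
base [0.7106 0.0404 0.008 ]
base [0.5178 0.0104 0.008 ]
base [0.4708 0.3133 0.008 ]
```

```bash
cat >> meas.py <<'E'
def coppers(c,box,z=0.011):
    """copper coupon centroids within pixel box (u0,v0,u1,v1)"""
    f=c['frame'].astype(int); b,g,rr=f[...,0],f[...,1],f[...,2]
    hsv=masks(c)
    m=((hsv[...,0]<=10)|(hsv[...,0]>174))&(hsv[...,1]>80)&(hsv[...,1]<190)&(hsv[...,2]>110)
    mm=np.zeros(m.shape,np.uint8); u0,v0,u1,v1=box; mm[v0:v1,u0:u1]=m[v0:v1,u0:u1]
    n,l,s,ce=cv2.connectedComponentsWithStats(mm)
    return [(ce[i],s[i,4]) for i in range(1,n) if s[i,4]>=12]
def go(pos,yaw,st=None):
    """shift in tool units (of 50mm) and turn units (of 6deg) needed from measured pose"""
    st=st or get_state(); p=st['tcp_pos']; y=np.radians(st['eef_rot'][2]); d=np.array(pos)-p
    sx=d[0]*np.cos(y)+d[1]*np.sin(y); sy=d[0]*np.sin(y)-d[1]*np.cos(y)
    t=-((yaw-st['eef_rot'][2]+90)%180-90)
    print('tool shift units',np.round(np.array([sx,sy,-d[2]])/.05,3),'turn units',round(t/6,3),'(target yaw',yaw,') cur',p.round(4),st['eef_rot'].round(2),'j6',st['joints'][5].round(1))
E
python3 - <<'E'
from meas import *
t=cap('top');s=cap('scene')
for c in(t,s):
    b=(370,180,440,280) if c is t else (185,250,245,335)
    for ce,a in coppers(c,b): print(ce.round(1),a,ray(c,*ce,0.011).round(4))
go((.6,-.3,.227),9.2)
E
```

```text
[413.8 198. ] 42 [ 0.6032 -0.3461  0.011 ]
[420.3 219.1] 38 [ 0.5436 -0.3626  0.011 ]
[206.8 275.8] 13 [ 0.4547 -0.261   0.011 ]
[220.  322.7] 12 [ 0.5795 -0.3575  0.011 ]
tool shift units [ 3.457  8.901 -0.015] turn units -12.888 (target yaw 9.2 ) cur [ 0.2514 -0.6262  0.2263] [-1.8000e+02 -3.0000e-02  1.1187e+02] j6 -16.5
```

Run:
```python
from meas import *
t=cap('top')
h=cv2.cvtColor(t['frame'],cv2.COLOR_BGR2HSV)
for u,v in((388,252),(381,274)): print(h[v-2:v+3,u-2:u+3].reshape(-1,3)[::4])
print(t['frame'][254,385])
m=cv2.inRange(h,(0,80,110),(16,255,255)); 
n,l,s,ce=cv2.connectedComponentsWithStats(m)
for i in range(1,n):
  if s[i,4]>20: print(ce[i].round(1),s[i,4])
```

```text
[[ 16 193 241]
 [ 16 197 241]
 [ 16 194 241]
 [ 16 194 241]
 [ 16 193 241]
 [ 16 194 241]
 [ 16 193 237]]
[[105  22  47]
 [ 98  23  45]
 [120  22  46]
 [120  23  45]
 [108  29  44]
 [105  24  43]
 [108  29  44]]
[ 59 156 241]
[352.8  88.5] 879
[407.9 139.7] 50
[367.7 168.8] 67
[418.1 203.9] 144
[420.3 219. ] 43
[350.5 238.8] 36
[387.3 250.2] 155
[343.9 260.3] 39
[381.5 264.7] 44
[420.7 281. ] 45
[362.1 289. ] 44
[423.3 304.9] 44
[366.4 312.8] 48
```

Run:
```python
from meas import *
t=cap('top'); h=masks(t)
m=cv2.inRange(h,(0,80,110),(9,185,255))
n,l,s,ce=cv2.connectedComponentsWithStats(m)
for i in range(1,n):
  if s[i,4]>15 and 370<ce[i][0]<440 and ce[i][1]>180: print(ce[i].round(1),s[i,4],ray(t,*ce[i],.011).round(4))
a,b=ray(t,388,242.3,.011),ray(t,381.5,264.9,.011); print((a+b)/2,np.degrees(np.arctan2(*(a-b)[1::-1])))
```

```text
[ 0.44375712 -0.26388476  0.011     ] -16.128773120096277
```

Run:
```python
from meas import *
go((.4438,-.2639,.15),73.9)
```

```text
tool shift units [5.294 6.271 1.528] turn units 6.329 (target yaw 73.9 ) cur [ 0.2515 -0.6263  0.2264] [-1.8000e+02 -1.0000e-02  1.1187e+02] j6 -16.5
```

>>> apply_moves --plan '[[110, [0.66, 0.78, 0], 0], [110, [0.66, 0.78, 0], 0], [110, [0.66, 0.78, 0], 0], [110, [0.66, 0.78, 0], 0], [110, [0.66, 0.78, 0], 0], [110, [0.66, 0.78, 0], 0], [110, [0.66, 0.78, 0], 0], [110, [0.67, 0.81, 0], 0]]' --squeeze 20

```text
time_s: 1.4
tcp_pos: [0.4445, -0.2626, 0.2269]
eef_rot: [180.0, 0.0, 111.9]
contact_force: [0.3, -0.6, 0.4]
gripper_width: 0.0501
```

>>> apply_moves --plan '[[110, [0, 0, 0.25], 1], [110, [0, 0, 0.25], 1], [110, [0, 0, 0.25], 1], [110, [0, 0, 0.25], 1], [110, [0, 0, 0.25], 1], [110, [0, 0, 0.25], 1], [110, [0, 0, 0.03], 0.33], [110, [0, 0, 0], 0]]'

```text
time_s: 2.4
tcp_pos: [0.4441, -0.2642, 0.1504]
eef_rot: [180.0, 0.0, 74.0]
contact_force: [0.1, 0.2, 0.0]
gripper_width: 0.0499
```

Run:
```python
from meas import *
go((.4438,-.2639,.15),73.9)
for n in('scene','top'):
    c=cap(n); cv2.imwrite('pics/%s1b.png'%n,cv2.resize(c['frame'],(800,600),interpolation=cv2.INTER_CUBIC))
```

```text
tool shift units [ 0.004 -0.007  0.009] turn units 0.013 (target yaw 73.9 ) cur [ 0.4441 -0.2642  0.1504] [1.7998e+02 1.0000e-02 7.3980e+01] j6 -97.1
```

View pics/scene1b.png

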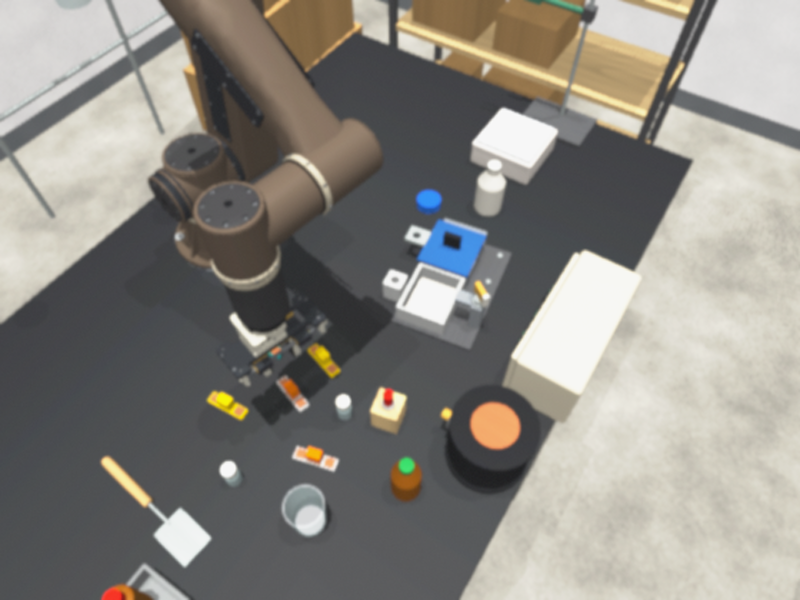

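View pics/top1b.png

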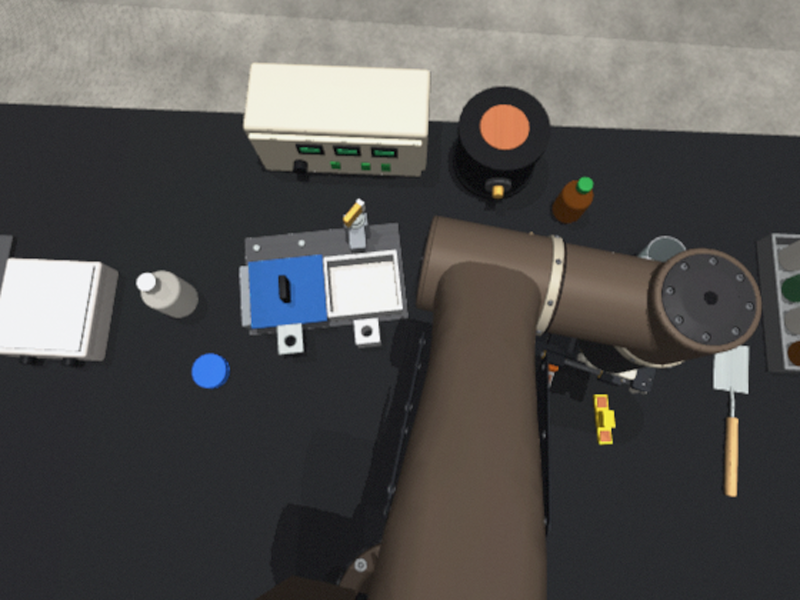

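>>> apply_moves --plan '[[110, [0, 0, 0.5], 0], [110, [0, 0, 0.5], 0], [110, [0, 0, 0.5], 0], [110, [0, 0, 0.5], 0], [110, [0, 0, 0.4], 0], [110, [0, 0, 0.27], 0], [110, [0, 0, 0], 0]]'

```text
time_s: 3.38
tcp_pos: [0.4435, -0.2641, 0.0161]
eef_rot: [-179.9, 0.0, 73.9]
contact_force: [0.2, 0.3, 0.6]
gripper_width: 0.0495
```

>>> apply_moves --plan '[[255, [0, 0, 0], 0], [255, [0, 0, 0], 0], [255, [0, 0, 0], 0], [255, [0, 0, 0], 0], [255, [0, 0, 0], 0], [255, [0, 0, 0], 0]]'

```text
time_s: 4.12
tcp_pos: [0.4441, -0.2641, 0.017]
eef_rot: [180.0, 0.0, 73.9]
contact_force: [-0.2, 2.0, 5.7]
gripper_width: 0.0202
```

>>> apply_moves --plan '[[255, [0, 0, -0.3], 0], [255, [0, 0, -0.7], 0], [255, [0, 0, -0.9], 0], [255, [0, 0, -0.9], 0], [255, [0, 0, 0], 0], [255, [0, 0, 0], 0]]'

```text
time_s: 4.88
tcp_pos: [0.4433, -0.2639, 0.1567]
eef_rot: [180.0, -0.0, 73.9]
contact_force: [0.2, 0.0, -1.3]
gripper_width: 0.02
```

Run:
```python
from meas import *
go((.572+.028*.16,.0986-.028*.987,.156),99.2)
c=cap('scene'); cv2.imwrite('pics/s2.png',cv2.resize(c['frame'][200:350,130:330],(800,600),interpolation=cv2.INTER_CUBIC))
```

```text
tool shift units [7.173 0.698 0.013] turn units -4.221 (target yaw 99.2 ) cur [ 0.4433 -0.2639  0.1567] [ 1.7999e+02 -3.0000e-02  7.3870e+01] j6 -97.1
```

View pics/s2.png

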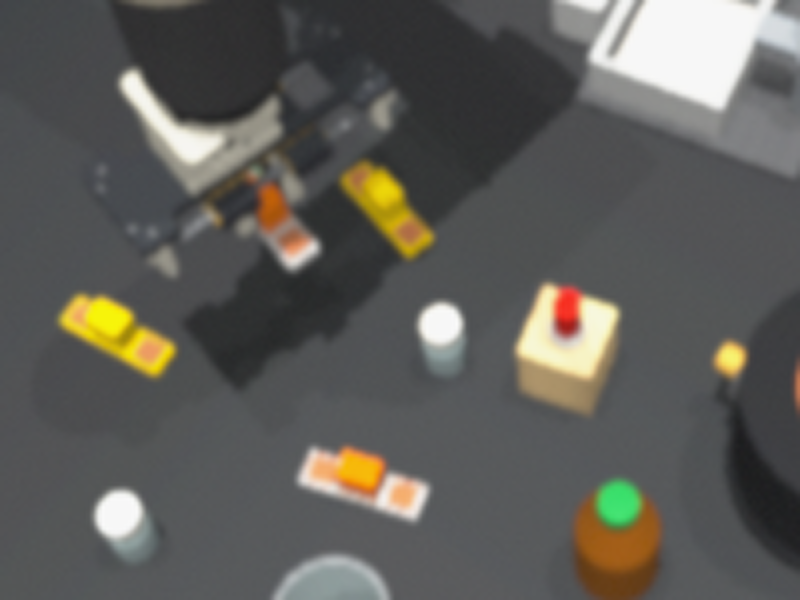

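>>> apply_moves --plan '[[255, [0.4, 0.04, 0], 0], [255, [0.8, 0.08, 0], 0], [255, [0.8, 0.08, 0], 0], [255, [0.8, 0.08, 0], 0], [255, [0.8, 0.08, 0], 0], [255, [0.8, 0.08, 0], 0], [255, [0.8, 0.08, 0], 0], [255, [0.8, 0.08, 0], 0], [255, [0.8, 0.08, 0], 0], [255, [0.37, 0.02, 0], 0]]'

```text
time_s: 6.18
tcp_pos: [0.5767, 0.0721, 0.1548]
eef_rot: [-179.9, 0.1, 74.0]
contact_force: [-0.1, -0.4, -1.2]
gripper_width: 0.0197
```

>>> apply_moves --plan '[[255, [0, 0, 0], -1], [255, [0, 0, 0], -1], [255, [0, 0, 0], -1], [255, [0, 0, 0], -1], [255, [0, 0, 0], -0.22], [255, [0, 0, 0], 0], [255, [0, 0, 0], 0]]'

```text
time_s: 7.05
tcp_pos: [0.5768, 0.0704, 0.1563]
eef_rot: [-180.0, 0.0, 99.1]
contact_force: [0.0, -0.3, -1.3]
gripper_width: 0.0201
```

Run:
```python
from meas import *
go((.572+.028*.16,.0986-.028*.987,.1),99.2)
c=cap('scene'); cv2.imwrite('pics/s3.png',cv2.resize(c['frame'][130:280,240:440],(800,600),interpolation=cv2.INTER_CUBIC))
c=cap('top'); cv2.imwrite('pics/t3.png',cv2.resize(c['frame'][130:280,160:360],(800,600),interpolation=cv2.INTER_CUBIC))
```

```text
tool shift units [ 0.011 -0.004  1.126] turn units -0.012 (target yaw 99.2 ) cur [0.5768 0.0704 0.1563] [-179.97    0.     99.13] j6 -107.1
```

View pics/s3.png

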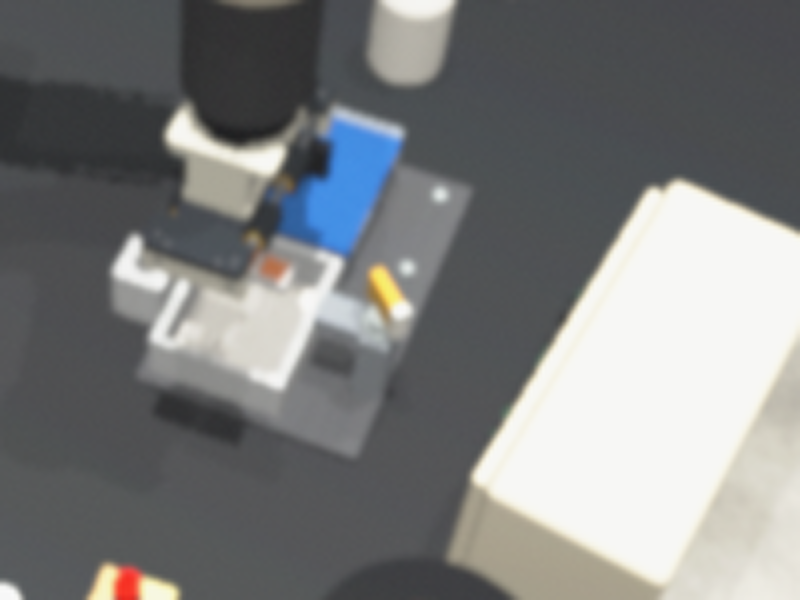

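View pics/t3.png

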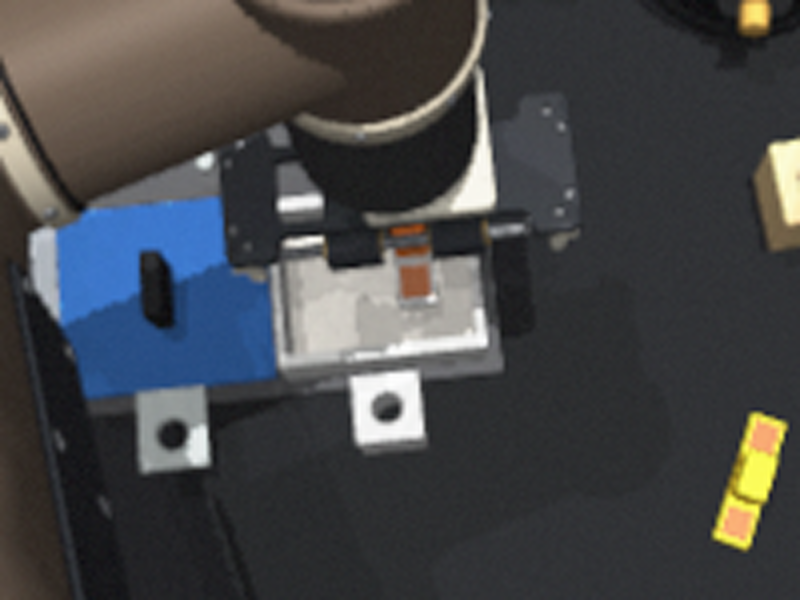

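Run:
```python
from meas import *
c=cap('top'); s=cap('scene')
print(ray(c,417/4+160-.4,303/4+130-.4,.1495))   # near end
# copper near coupon centre in t3 ~ (416,280); scene copper far end ~(275,268)
print(ray(c,416/4+160-.4,280/4+130-.4,.151),ray(s,277/4+240-.4,270/4+130-.4,.151))
```

```text
[0.53117258 0.06272137 0.1495    ]
[0.54513763 0.06408144 0.151     ] [0.61163584 0.07628262 0.151     ]
```

>>> apply_moves --plan '[[255, [0, 0, 0.4], 0], [255, [0, 0, 0.5], 0], [255, [0, 0, 0.5], 0], [255, [0, 0, 0.4], 0], [255, [0, 0, 0.3], 0], [255, [0, 0, 0.25], 0], [255, [0, 0, 0.2], 0], [255, [0, 0, 0.06], 0], [255, [0, 0, 0], 0]]'

```text
time_s: 8.38
tcp_pos: [0.5771, 0.0706, 0.0262]
eef_rot: [180.0, 0.0, 99.2]
contact_force: [0.2, 0.2, -1.1]
gripper_width: 0.0201
```

>>> apply_moves --plan '[[255, [0, 0, 0.03], 0], [255, [0, 0, 0], 0], [178, [0, 0, 0], 0], [178, [0, 0, 0], 0], [178, [0, 0, 0], 0], [178, [0, 0, 0], 0]]'

```text
time_s: 9.12
tcp_pos: [0.5769, 0.0706, 0.0246]
eef_rot: [180.0, -0.0, 99.2]
contact_force: [0.1, -0.8, -0.4]
gripper_width: 0.0262
```

>>> apply_moves --plan '[[178, [0, 0, -0.2], 0], [178, [0, 0, -0.4], 0], [178, [0, 0, -0.6], 0], [178, [0, 0, -0.8], 0], [178, [0, 0, -0.8], 0], [178, [0, 0, -0.3], 0], [110, [0, 0, 0], 0]]'

```text
time_s: 10.0
tcp_pos: [0.5773, 0.0708, 0.1809]
eef_rot: [179.9, -0.0, 99.2]
contact_force: [-1.0, 0.7, -1.0]
gripper_width: 0.0322
```

Run:
```python
from meas import *
go((.5734,-.3544,.18),105.5)
```

```text
tool shift units [-8.382 -1.438  0.017] turn units -1.048 (target yaw 105.5 ) cur [0.5773 0.0708 0.1809] [ 1.7986e+02 -5.0000e-02  9.9210e+01] j6 -107.0
```

>>> apply_moves --plan '[[110, [-0.7, -0.12, 0], 0], [110, [-0.8, -0.137, 0], 0], [110, [-0.8, -0.137, 0], 0], [110, [-0.8, -0.137, 0], 0], [110, [-0.8, -0.137, 0], 0], [110, [-0.8, -0.137, 0], 0], [110, [-0.8, -0.137, 0], 0], [110, [-0.8, -0.137, 0], 0], [110, [-0.8, -0.137, 0], 0], [110, [-0.8, -0.137, 0], 0], [110, [-0.48, -0.085, 0], 0], [110, [0, 0, 0], -1]]'

```text
time_s: 11.5
tcp_pos: [0.5721, -0.3559, 0.1775]
eef_rot: [-179.9, -0.1, 105.2]
contact_force: [-0.5, -0.5, 0.3]
gripper_width: 0.0499
```

Run:
```python
from meas import *
t=cap('top');s=cap('scene')
cv2.imwrite('pics/s4.png',cv2.resize(s['frame'][130:370,150:470],(800,600),interpolation=cv2.INTER_CUBIC))
cv2.imwrite('pics/t4.png',cv2.resize(t['frame'],(800,600),interpolation=cv2.INTER_CUBIC))
go((.5734,-.3544,.18),105.5)
```

```text
tool shift units [-0.001  0.02  -0.038] turn units -0.043 (target yaw 105.5 ) cur [ 0.5724 -0.3546  0.1781] [-1.7990e+02 -8.0000e-02  1.0524e+02] j6 -59.5
```

View pics/s4.png

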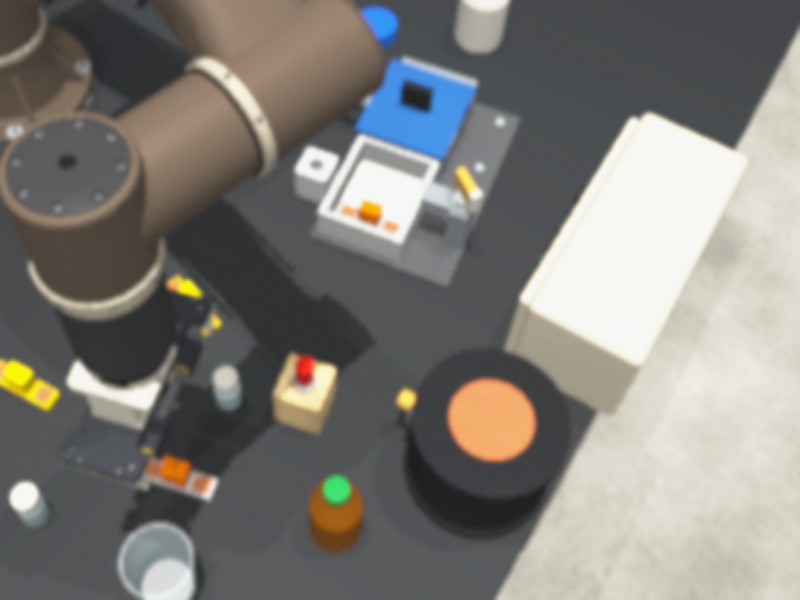

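View pics/t4.png

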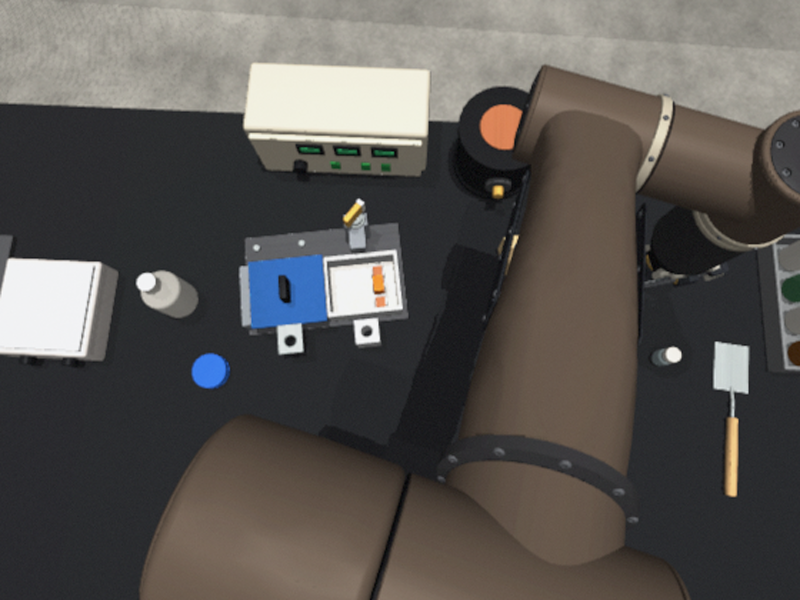

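Run:
```python
from meas import *
t=cap('top');s=cap('scene')
b1=ray(t,475/3.75+325,72/3.75+170,0.003); b2=ray(t,535/3.75+325,40/3.75+170,.1); print(b1,b2)
b3=ray(s,157/2.5+150,555/2.5+130,.1);print(b3)
v=ray(t,207/3.75+325,135/3.75+170,.065); print('vial',v)
vs=ray(s,227/2.5+150,378/2.5+130,.065); print(vs)
print('tab',ray(s,175/2.5+150,465/2.5+130,.040))
y=np.radians(105.5)
for p in(b1,b2,b3,v,vs):
    d=p[:2]-np.array([.5734,-.3544]); print('tool x,y',d@[np.cos(y),np.sin(y)],d@[np.sin(y),-np.cos(y)])
```

```text
[ 0.63599895 -0.4561949   0.003     ] [ 0.63280155 -0.45778017  0.1       ]
[ 0.63891735 -0.44875999  0.1       ]
vial [ 0.56290571 -0.23935765  0.065     ]
[ 0.57174966 -0.23723782  0.065     ]
tab [ 0.57672233 -0.34835357  0.04      ]
tool x,y -0.11482150551329492 0.03311875121608954
tool x,y -0.11549465511707935 0.029613993311213185
tool x,y -0.10843691249491823 0.03791789942959312
tool x,y 0.11366278590588642 0.020631111800864067
tool x,y 0.11334208136042775 0.02971991219650549
```

The beaker stands under where the gripper body would be if I gripped across this tab. I'll grip this carrier lengthwise, set it down in the open, and regrip it crosswise there.

>>> apply_moves --plan '[[110, [0, 0.02, 0], -1], [110, [0, 0, 0], -1], [110, [0, 0, 0], -1], [110, [0, 0, 0], -1], [110, [0, 0, 0], -1], [110, [0, 0, 0], -1], [110, [0, 0, 0], -1], [110, [0, 0, 0], -1], [110, [0, 0, 0], -1], [110, [0, 0, 0], -1], [110, [0, 0, 0], -1], [110, [0, 0, 0], -1]]'

```text
time_s: 13.2
tcp_pos: [0.5741, -0.3534, 0.1795]
eef_rot: [180.0, -0.0, 177.3]
contact_force: [0.7, -0.0, 0.8]
gripper_width: 0.0495
```

>>> apply_moves --plan '[[110, [0, 0, 0], -1], [110, [0, 0, 0], -1], [110, [0, 0, 0], -1], [110, [0, 0, 0], -0.04], [110, [0, 0, 0], 0], [110, [0, 0, 0], 0]]'

```text
time_s: 13.95
tcp_pos: [0.574, -0.3541, 0.1795]
eef_rot: [180.0, -0.0, -164.6]
contact_force: [0.2, -0.7, -1.1]
gripper_width: 0.0495
```

Run:
```python
from meas import *
t=cap('top');s=cap('scene')
cv2.imwrite('pics/s5.png',cv2.resize(s['frame'][230:380,130:330],(800,600),interpolation=cv2.INTER_CUBIC))
go((.5734,-.3544,.018),195.5)
print(get_state()['joints'])
```

```text
tool shift units [ 1.300e-02 -1.000e-03  3.231e+00] turn units -0.016 (target yaw 195.5 ) cur [ 0.574  -0.3542  0.1795] [ 180.    -0.  -164.6] j6 30.6
[-1.51547001e+01  2.22230574e+01 -3.07781998e+00 -2.78010118e-04
 -6.47017133e+01  3.05570594e+01]
```

View pics/s5.png

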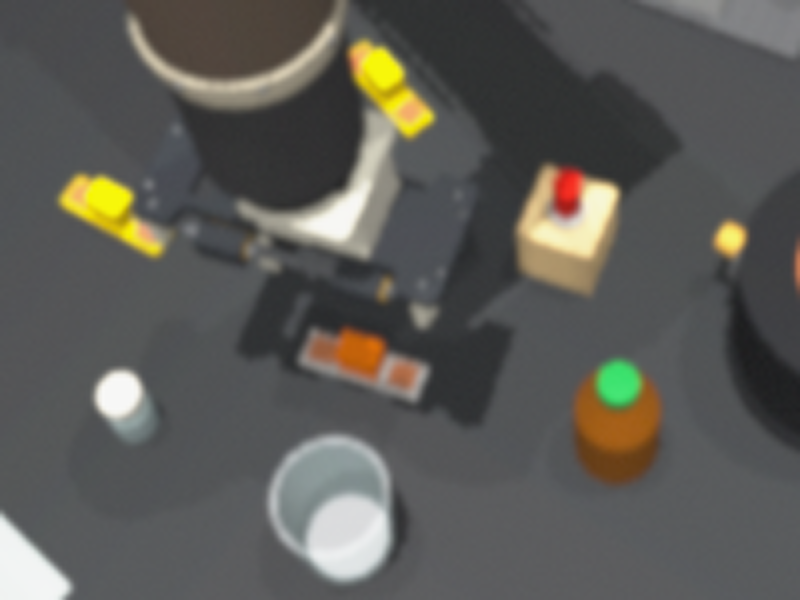

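Run:
```python
from meas import *
s=cap('scene')
a=ray(s,130+321/4-.4,230+348/4-.4,.011);b=ray(s,130+403/4-.4,230+375/4-.4,.011)
print(a,b,(a+b)/2,np.degrees(np.arctan2(*(b-a)[1::-1])))
```

```text
[ 0.54359017 -0.35900578  0.011     ] [ 0.60577465 -0.34289473  0.011     ] [ 0.57468241 -0.35095026  0.011     ] 14.525082526067328
```

>>> apply_moves --plan '[[110, [0, 0.03, 0.6], 0], [110, [0, 0, 0.6], 0], [110, [0, 0, 0.6], 0], [110, [0, 0, 0.5], 0], [110, [0, 0, 0.4], 0], [110, [0, 0, 0.3], 0], [110, [0, 0, 0.22], 0], [110, [0, 0, 0], 0]]'

```text
time_s: 15.1
tcp_pos: [0.5732, -0.3527, 0.0179]
eef_rot: [180.0, -0.1, -164.6]
contact_force: [-0.5, -0.3, -0.4]
gripper_width: 0.0502
```

>>> apply_moves --plan '[[255, [0, 0, 0], 0], [255, [0, 0, 0], 0], [255, [0, 0, 0], 0], [255, [0, 0, 0], 0], [255, [0, 0, 0], 0], [255, [0, 0, -0.3], 0], [255, [0, 0, -0.6], 0], [255, [0, 0, -0.9], 0], [255, [0, 0, -0.8], 0], [255, [0, 0, 0], 0]]'

```text
time_s: 16.35
tcp_pos: [0.5754, -0.3537, 0.1534]
eef_rot: [-179.8, 0.3, -164.5]
contact_force: [-0.1, -0.2, -0.4]
gripper_width: 0.0298
```

Run:
```python
from meas import *
go((.5,-.12,.148),189.2)
```

```text
tool shift units [0.206 4.907 0.108] turn units 1.046 (target yaw 189.2 ) cur [ 0.5754 -0.3537  0.1534] [-179.76    0.31 -164.53] j6 30.5
```

>>> apply_moves --plan '[[255, [0.03, 0.5, 0], 0], [255, [0.03, 0.8, 0], 0], [255, [0.04, 0.9, 0], 0], [255, [0.04, 0.9, 0], 0], [255, [0.04, 0.9, 0], 0], [255, [0.03, 0.6, 0], 0], [255, [0, 0.31, 0], 0], [255, [0, 0, 0], 1], [255, [0, 0, 0], 0.05], [255, [0, 0, 0], 0]]'

```text
time_s: 17.6
tcp_pos: [0.498, -0.1193, 0.1483]
eef_rot: [180.0, -0.0, -170.8]
contact_force: [0.2, -0.4, -1.4]
gripper_width: 0.0297
```

>>> apply_moves --plan '[[255, [0, 0, 0.5], 0], [255, [0, 0, 0.6], 0], [255, [0, 0, 0.6], 0], [255, [0, 0, 0.5], 0], [255, [0, 0, 0.3], 0], [255, [0, 0, 0.15], 0], [255, [0, 0, 0.05], 0], [255, [0, 0, 0], 0]]'

```text
time_s: 18.6
tcp_pos: [0.4974, -0.1199, 0.0153]
eef_rot: [-179.9, -0.1, -170.8]
contact_force: [-7.8, -2.0, 19.3]
gripper_width: 0.0299
```

>>> apply_moves --plan '[[255, [0, 0, -0.03], 0], [110, [0, 0, 0], 0], [110, [0, 0, 0], 0], [110, [0, 0, 0], 0], [110, [0, 0, -0.5], 0], [110, [0, 0, -0.8], 0], [110, [0, 0, -0.8], 0], [110, [0, 0, 0], 1], [110, [0, 0, 0], 1], [110, [0, 0, 0], 1], [110, [0, 0, 0], 1], [110, [0, 0, 0], 1]]'

```text
time_s: 20.1
tcp_pos: [0.498, -0.1189, 0.1199]
eef_rot: [-180.0, -0.0, 159.0]
contact_force: [0.6, 0.1, -0.0]
gripper_width: 0.0499
```

>>> apply_moves --plan '[[110, [0, 0, 0], 1], [110, [0, 0, 0], 1], [110, [0, 0, 0], 1], [110, [0, 0, 0], 1], [110, [0, 0, 0], 1], [110, [0, 0, 0], 1], [110, [0, 0, 0], 1], [110, [0, 0, 0], 1], [110, [0, 0, 0], 1], [110, [0, 0, 0], 1], [110, [0, 0, 0], 0]]'

```text
time_s: 21.48
tcp_pos: [0.498, -0.1189, 0.1199]
eef_rot: [-180.0, -0.0, 99.2]
contact_force: [-0.1, -0.5, 0.7]
gripper_width: 0.0502
```

Run:
```python
from meas import *
s=cap('scene');t=cap('top')
cv2.imwrite('pics/s6.png',cv2.resize(s['frame'][170:320,180:380],(800,600),interpolation=cv2.INTER_CUBIC))
go((.4975,-.12,.0175),99.2)
print(proj(s,(.4975,-.12,.04)))
```

```text
tool shift units [-0.019 -0.013  2.049] turn units 0.016 (target yaw 99.2 ) cur [ 0.498 -0.119  0.12 ] [-179.99   -0.     99.3 ] j6 -89.3
[244.01118889 244.25101329]
```

View pics/s6.png

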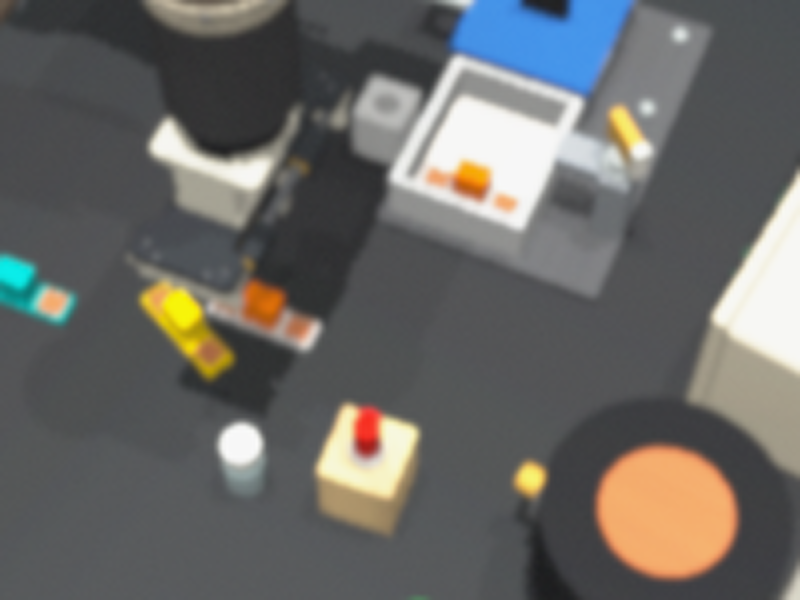

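Run:
```python
from meas import *
s=cap('scene')
P=lambda u,v,z: ray(s,180+u/4-.4,170+v/4-.4,z)
y=np.radians(99.2);ex=np.array([np.cos(y),np.sin(y)]);ey=np.array([np.sin(y),-np.cos(y)])
for n,p in(('ytab',P(183,303,.04)),('yfarend',P(222,365,.01)),('yleft end',P(155,297,.01)),('ycop',P(210,352,.011)),('Atab',P(265,298,.04)),('Acop',P(300,326,.011))):
    d=p[:2]-[.4975,-.12]; print(n,p.round(4),'tool',(d@ex).round(4),(d@ey).round(4))
```

```text
ytab [ 0.4504 -0.1551  0.04  ] tool -0.0272 -0.0521
yfarend [ 0.4972 -0.1715  0.01  ] tool -0.0508 -0.0086
yleft end [ 0.4149 -0.1509  0.01  ] tool -0.0173 -0.0864
ycop [ 0.4827 -0.1676  0.011 ] tool -0.0447 -0.0222
Atab [ 0.5021 -0.1164  0.04  ] tool 0.0028 0.0051
Acop [ 0.5293 -0.1096  0.011 ] tool 0.0052 0.033
```

>>> apply_moves --plan '[[139, [-0.02, -0.01, 0.4], 0], [139, [0, 0, 0.5], 0], [139, [0, 0, 0.5], 0], [139, [0, 0, 0.4], 0], [139, [0, 0, 0.25], 0], [139, [0, 0, 0], 0], [255, [0, 0, 0], 0], [255, [0, 0, 0], 0], [255, [0, 0, 0], 0], [255, [0, 0, 0], 0], [255, [0, 0, 0], 0]]'

```text
time_s: 23.0
tcp_pos: [0.4982, -0.12, 0.0182]
eef_rot: [179.9, 0.0, 99.2]
contact_force: [-1.1, 1.5, 5.5]
gripper_width: 0.0196
```

>>> apply_moves --plan '[[255, [0, 0, -0.3], 0], [255, [0, 0, -0.7], 0], [255, [0, 0, -0.9], 0], [255, [0, 0, -0.9], 0], [255, [0, 0, 0], 0]]'

```text
time_s: 23.62
tcp_pos: [0.5, -0.1201, 0.1621]
eef_rot: [179.6, 0.1, 99.2]
contact_force: [0.3, 0.2, -1.5]
gripper_width: 0.0198
```

Run:
```python
from meas import *
go((.572-.028*.16,.0986+.028*.987,.157),99.2)
```

```text
tool shift units [4.647 2.12  0.102] turn units -0.003 (target yaw 99.2 ) cur [ 0.5    -0.1201  0.1621] [1.7956e+02 5.0000e-02 9.9180e+01] j6 -89.3
```

>>> apply_moves --plan '[[255, [0.4, 0.2, 0], 0], [255, [0.8, 0.37, 0], 0], [255, [0.9, 0.4, 0], 0], [255, [0.9, 0.4, 0], 0], [255, [0.8, 0.37, 0], 0], [255, [0.5, 0.25, 0], 0], [255, [0.35, 0.13, 0], 0], [255, [0, 0, 0], 0], [255, [0, 0, 0], 0], [255, [0, 0, 0], 0]]'

```text
time_s: 24.88
tcp_pos: [0.5652, 0.1254, 0.1577]
eef_rot: [-180.0, -0.0, 99.1]
contact_force: [0.0, -0.9, -1.3]
gripper_width: 0.0201
```

Run:
```python
from meas import *
go((.572-.028*.16,.0986+.028*.987,.0265),99.2)
c=cap('top'); cv2.imwrite('pics/t7.png',cv2.resize(c['frame'][130:280,160:360],(800,600),interpolation=cv2.INTER_CUBIC))
```

```text
tool shift units [0.008 0.049 2.623] turn units -0.018 (target yaw 99.2 ) cur [0.5652 0.1254 0.1577] [-179.99   -0.     99.09] j6 -112.8
```

View pics/t7.png

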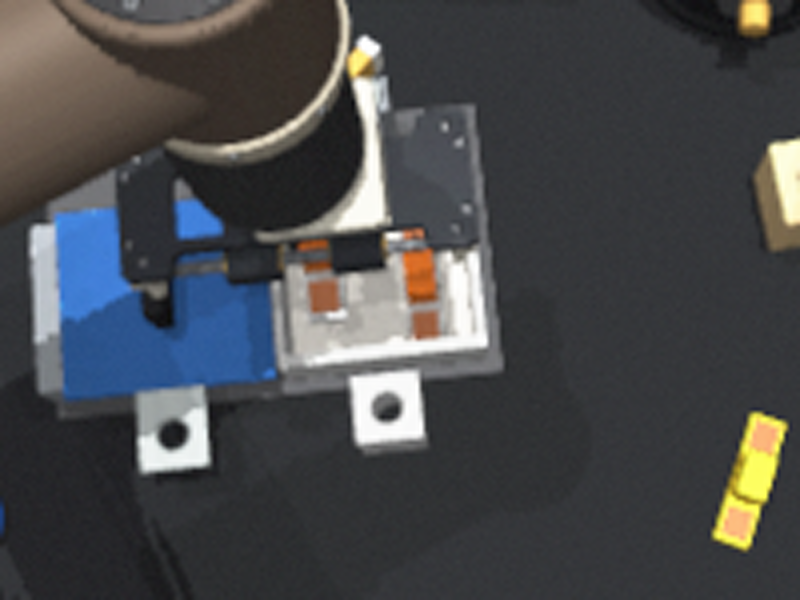

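Run:
```python
from meas import *
c=cap('top');y=np.radians(9.2)
def cell(p): d=p[:2]-np.array([.572,.0986]); return (d@[np.cos(y),np.sin(y)]).round(4),(d@[-np.sin(y),np.cos(y)]).round(4)
P=lambda u,v,z:ray(c,160+u/4-.4,130+v/4-.4,z)
for z in(.223,.26):print(z,cell(P(120,200,z)),cell(P(478,200,z)),cell(P(128,270,z)))
# Handle near (right) edge and left, top at z .108
print('handle',cell(P(140,252,.108)),cell(P(168,252,.108)))
c2=cv2.imread('pics/top0.png'); Q=lambda u,v,z:ray(c,u/5+160-.4,v/5+135-.4,z)
for u,v in((176,290),(199,288),(193,383),(216,383)): print(cell(Q(u,v,.108)))
```

```text
0.223 (np.float64(0.0157), np.float64(0.1305)) (np.float64(-0.0073), np.float64(-0.0717)) (np.float64(-0.0257), np.float64(0.1285))
0.26 (np.float64(0.0038), np.float64(0.1224)) (np.float64(-0.0182), np.float64(-0.0711)) (np.float64(-0.0359), np.float64(0.1205))
handle (np.float64(0.0168), np.float64(0.1451)) (np.float64(0.0148), np.float64(0.1273))
(np.float64(0.0168), np.float64(0.1446))
(np.float64(0.0165), np.float64(0.1328))
(np.float64(-0.0328), np.float64(0.1391))
(np.float64(-0.0341), np.float64(0.1275))
```

>>> apply_moves --plan '[[255, [-0.11, 0.04, 0.4], 0], [255, [0, 0, 0.5], 0], [255, [0, 0, 0.5], 0], [255, [0, 0, 0.4], 0], [255, [0, 0, 0.3], 0], [255, [0, 0, 0.25], 0], [255, [0, 0, 0.15], 0], [255, [0, 0, 0.09], 0], [255, [0, 0, 0], 0]]'

```text
time_s: 26.1
tcp_pos: [0.5683, 0.1213, 0.0281]
eef_rot: [-180.0, 0.0, 99.2]
contact_force: [-0.7, -0.5, -1.0]
gripper_width: 0.0199
```

>>> apply_moves --plan '[[255, [0, 0, 0.04], 0], [255, [0, 0, 0], 0], [178, [0, 0, 0], 0], [178, [0, 0, 0], 0], [178, [0, 0, 0], 0], [178, [0, 0, 0], 0]]'

```text
time_s: 26.85
tcp_pos: [0.5683, 0.1213, 0.0261]
eef_rot: [180.0, 0.0, 99.2]
contact_force: [1.3, -0.8, -0.6]
gripper_width: 0.0264
```

>>> apply_moves --plan '[[178, [0, 0, -0.2], 0], [178, [0, 0, -0.4], 0], [178, [0, 0, -0.6], 0], [178, [0, 0, -0.8], 0], [178, [0, 0, -0.8], 0], [178, [-0.6, 0, -0.6], 0], [178, [-0.9, 0, 0], 0], [178, [-0.9, 0, 0], 0], [178, [-0.9, 0, 0], 0], [178, [-0.9, 0, 0], 0], [178, [-0.9, 0, 0], 0], [178, [0, 0, 0], 0]]'

```text
time_s: 28.35
tcp_pos: [0.6087, -0.1333, 0.1964]
eef_rot: [-180.0, 0.0, 99.0]
contact_force: [-1.3, 0.6, 0.1]
gripper_width: 0.0263
```

Run:
```python
from meas import *
s=cap('scene');t=cap('top')
cv2.imwrite('pics/s8.png',cv2.resize(s['frame'],(800,600),interpolation=cv2.INTER_CUBIC))
cv2.imwrite('pics/t8.png',cv2.resize(t['frame'][120:270,160:360],(800,600),interpolation=cv2.INTER_CUBIC))
```

```text
(no output)
```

View pics/s8.png

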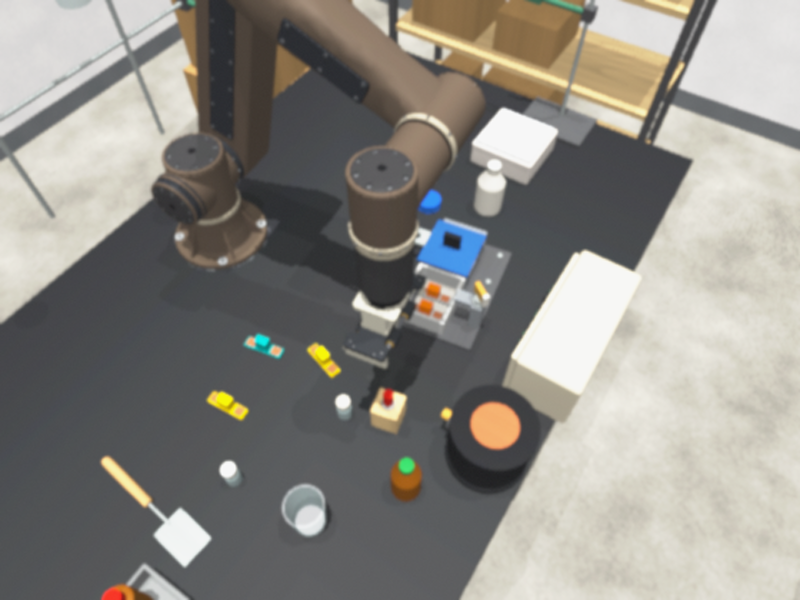

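View pics/t8.png

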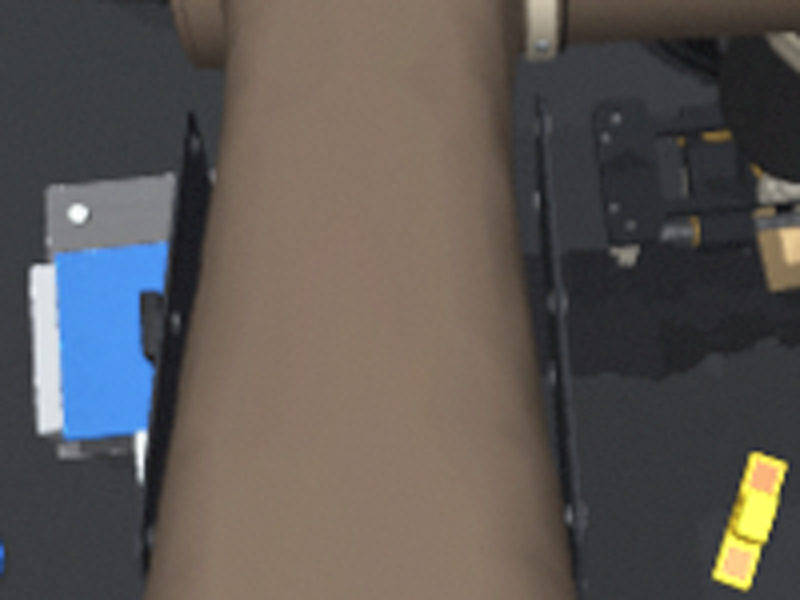

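Run:
```python
from meas import *
go((.5438,.2348,.196),99.2)
```

```text
tool shift units [ 7.428 -0.127  0.009] turn units -0.021 (target yaw 99.2 ) cur [ 0.6086 -0.1309  0.1964] [ 1.7999e+02 -1.0000e-02  9.9080e+01] j6 -86.7
```

>>> apply_moves --plan '[[110, [0.4, 0, 0], 0], [110, [0.8, -0.02, 0], 0], [110, [0.8, -0.02, 0], 0], [110, [0.8, -0.02, 0], 0], [110, [0.8, -0.02, 0], 0], [110, [0.8, -0.02, 0], 0], [110, [0.8, -0.02, 0], 0], [110, [0.8, 0, 0], 0], [110, [0.8, 0, 0], 0], [110, [0.63, 0, 0], 0], [110, [0, 0, 0], 0]]'

```text
time_s: 29.82
tcp_pos: [0.5422, 0.2388, 0.1963]
eef_rot: [180.0, -0.0, 99.4]
contact_force: [-0.5, -0.4, 0.7]
gripper_width: 0.05
```

Run:
```python
from meas import *
go((.5438,.2348,.082),99.2)
s=cap('scene');t=cap('top')
cv2.imwrite('pics/s9.png',cv2.resize(s['frame'][100:280,240:480],(800,600),interpolation=cv2.INTER_CUBIC))
cv2.imwrite('pics/t9.png',cv2.resize(t['frame'][120:270,160:360],(800,600),interpolation=cv2.INTER_CUBIC))
```

```text
tool shift units [-0.084  0.018  2.287] turn units 0.036 (target yaw 99.2 ) cur [0.5422 0.2388 0.1963] [ 1.7998e+02 -3.0000e-02  9.9420e+01] j6 -123.2
```

View pics/s9.png

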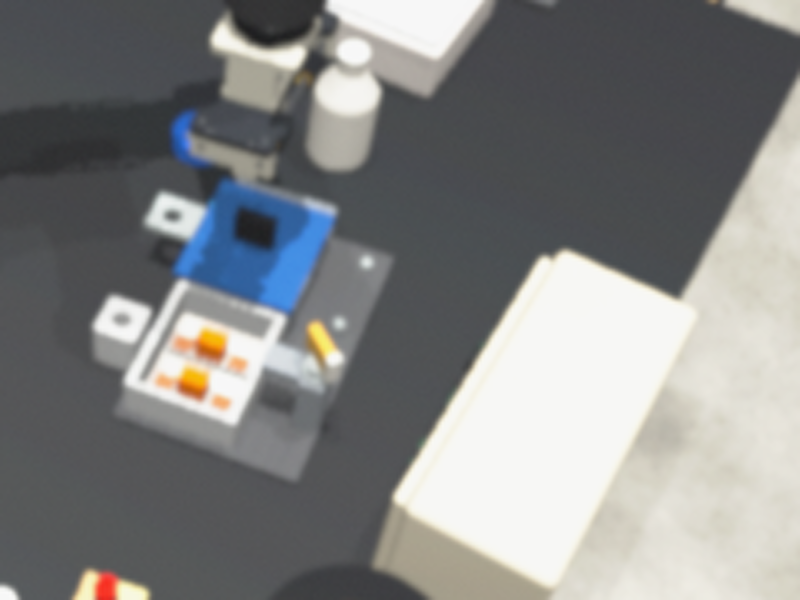

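View pics/t9.png

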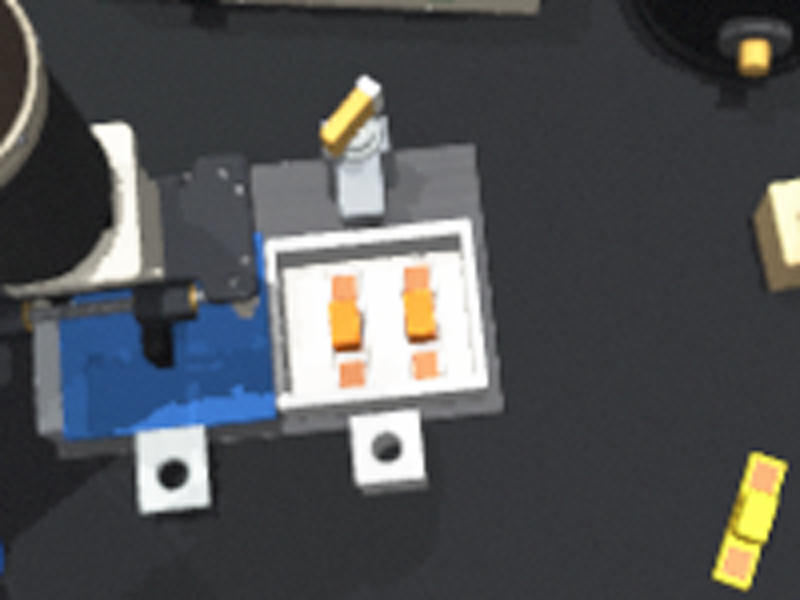

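Run:
```python
from meas import *
t=cap('top');s=cap('scene')
y=np.radians(99.3)
for n,p in (('wb base',ray(t,180*.7,300*.7,0)),('wb top',ray(t,148*.7,283*.7,.15)),('scene top',ray(s,(352*.3)+240,(52*.3)+100,.15))):
    d=p[:2]-np.array([.5435,.235]); print(n,p.round(3),(d@[np.cos(y),np.sin(y)]).round(3),(d@[np.sin(y),-np.cos(y)]).round(3))
```

```text
wb base [0.533 0.46  0.   ] 0.223 0.026
wb top [0.531 0.455 0.15 ] 0.219 0.023
scene top [0.538 0.459 0.15 ] 0.222 0.031
```

>>> apply_moves --plan '[[110, [-0.08, 0.02, 0.5], 0], [110, [0, 0, 0.6], 0], [110, [0, 0, 0.5], 0], [110, [0, 0, 0.4], 0], [110, [0, 0, 0.25], 0], [110, [0, 0, 0], 0]]'

```text
time_s: 30.78
tcp_pos: [0.5451, 0.2308, 0.083]
eef_rot: [-179.9, 0.0, 99.1]
contact_force: [-0.6, 0.1, -0.3]
gripper_width: 0.0499
```

>>> apply_moves --plan '[[255, [0, 0, 0], 0], [255, [0, 0, 0], 0], [255, [0, 0, 0], 0], [255, [0, 0, 0], 0], [255, [0, 0, 0], 0], [255, [0, 0, 0], 0]]'

```text
time_s: 31.52
tcp_pos: [0.5458, 0.232, 0.0841]
eef_rot: [179.9, -0.0, 99.2]
contact_force: [-1.5, 2.7, 4.5]
gripper_width: 0.0141
```

>>> apply_moves --plan '[[255, [-0.15, 0, 0], 0], [255, [-0.3, 0, 0], 0], [255, [-0.4, 0, 0], 0], [255, [-0.4, 0, 0], 0], [255, [-0.4, 0, 0], 0], [255, [-0.3, 0, 0], 0], [255, [-0.3, 0, 0], 0], [255, [-0.2, 0, 0], 0], [255, [-0.1, 0, 0], 0], [255, [0, 0, 0], 0]]'

```text
time_s: 32.78
tcp_pos: [0.566, 0.1045, 0.0841]
eef_rot: [180.0, 0.0, 99.1]
contact_force: [0.3, -1.8, 6.8]
gripper_width: 0.0136
```

>>> apply_moves --plan '[[255, [-0.06, 0, 0], 0], [255, [-0.06, 0, 0], 0], [255, [0, 0, 0], 0]]'

```text
time_s: 33.15
tcp_pos: [0.567, 0.0992, 0.0841]
eef_rot: [180.0, 0.0, 99.1]
contact_force: [-1.0, 0.7, 5.6]
gripper_width: 0.0137
```

>>> apply_moves --plan '[[255, [-0.06, 0, 0], 0], [255, [0, 0, 0], 0], [255, [0, 0, 0], 0]]'

```text
time_s: 33.52
tcp_pos: [0.5679, 0.099, 0.0841]
eef_rot: [179.8, -0.2, 99.2]
contact_force: [-3.0, 13.9, 4.6]
gripper_width: 0.0142
```

>>> apply_moves --plan '[[255, [-0.03, 0, 0], 0], [255, [0, 0, 0], 0], [110, [0, 0, 0], 0], [110, [0, 0, 0], 0], [110, [0, 0, 0], 0], [110, [0, 0, -0.4], 0], [110, [0, 0, -0.8], 0], [110, [0, 0, -0.8], 0], [110, [0, 0, -0.4], 0], [110, [0, 0, 0], 0]]'

```text
time_s: 34.78
tcp_pos: [0.568, 0.095, 0.2051]
eef_rot: [179.8, -0.0, 99.1]
contact_force: [0.8, 0.2, -0.7]
gripper_width: 0.0499
```

Run:
```python
from meas import *
s=cap('scene')
def P(u,v,z): return ray(s,u*.7,v*.7,z)
cv2.imwrite('pics/s10.png',cv2.resize(s['frame'][230:350,210:370],(800,600),interpolation=cv2.INTER_CUBIC))
cv2.imwrite('pics/t10.png',cv2.resize(cap('top')['frame'][120:270,160:360],(800,600),interpolation=cv2.INTER_CUBIC))
c=cv2.imread('pics/top0.png'); cv2.imwrite('pics/pin.png',cv2.resize(c[145:205,335:395],(600,600),interpolation=cv2.INTER_CUBIC))
```

```text
(no output)
```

View pics/s10.png

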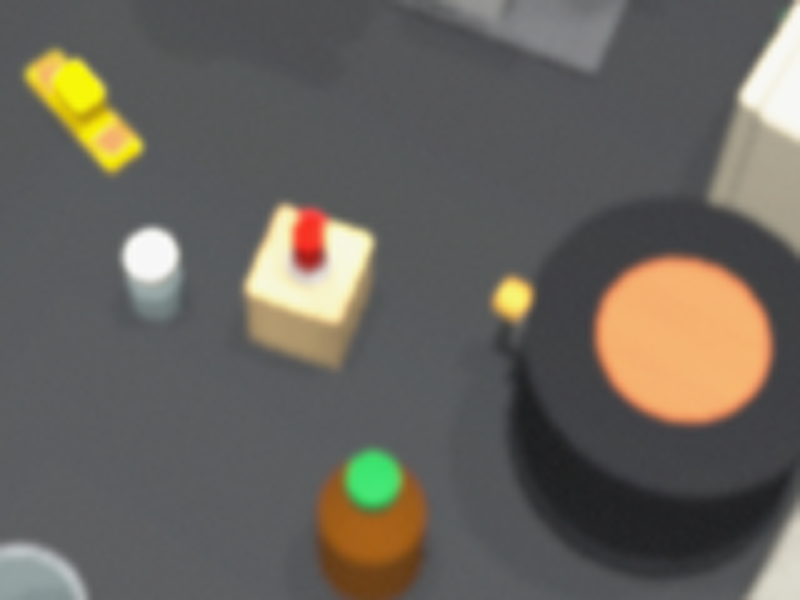

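View pics/t10.png

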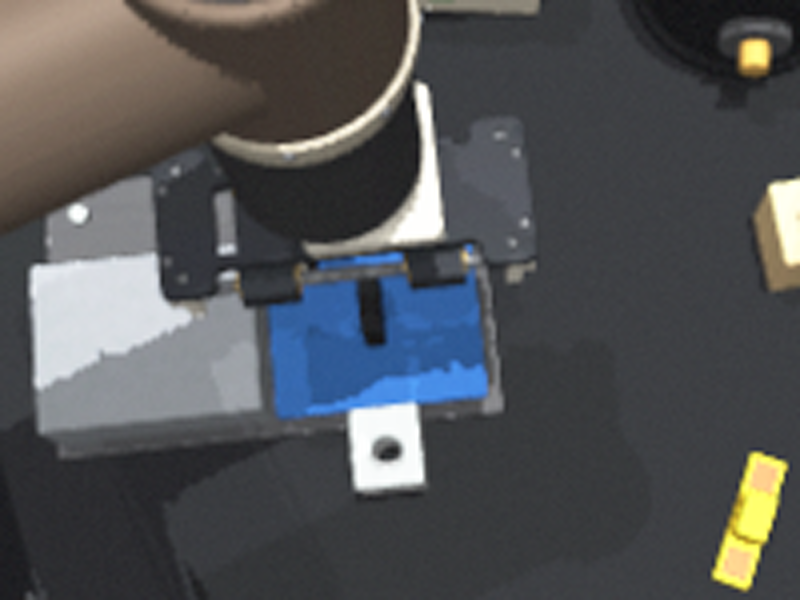

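View pics/pin.png

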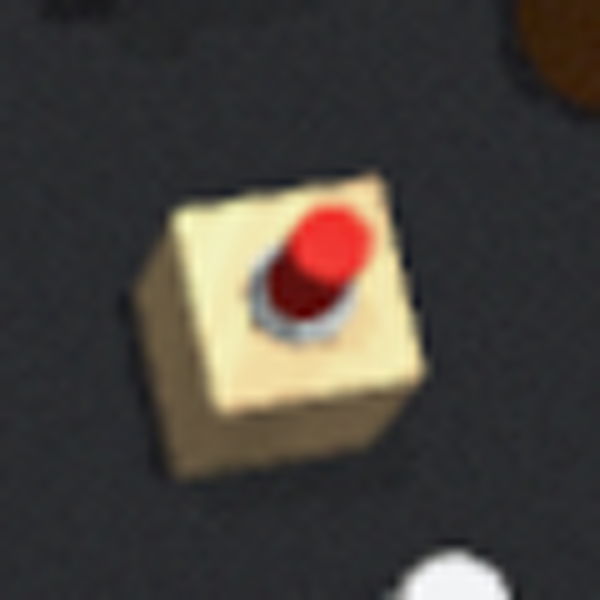

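Run:
```python
from meas import *
t=cap('top');s=cap('scene')
print('lug hole',ray(t,160+386/4-.4,120+449/4-.4,.066))
Q=lambda u,v,z:ray(t,335+u/10-.45,145+v/10-.45,z)
print('pin top',Q(331,245,.116)); 
cs=[Q(u,v,.07) for u,v in((176,213),(380,180),(423,378),(220,410))];print(np.mean(cs,0),[c.round(3) for c in cs])
print('scene top',ray(s,210+311/5-.4,230+222/5-.4,.116))
cs=[ray(s,210+u/5-.4,230+v/5-.4,.07) for u,v in((284,206),(374,238),(340,325),(247,288))];print(np.mean(cs,0))
go((.6485,-.213,.2),99.2)
```

```text
lug hole [0.47808041 0.08440443 0.066     ]
pin top [ 0.64673227 -0.19561914  0.116     ]
[ 0.64777301 -0.19651051  0.07      ] [array([ 0.669, -0.163,  0.07 ]), array([ 0.681, -0.218,  0.07 ]), array([ 0.626, -0.229,  0.07 ]), array([ 0.615, -0.175,  0.07 ])]
scene top [ 0.64938183 -0.18917004  0.116     ]
[ 0.65128929 -0.19295121  0.07      ]
tool shift units [-6.338  0.639  0.044] turn units -0.011 (target yaw 99.2 ) cur [0.5666 0.0948 0.2022] [-1.7987e+02  3.0000e-02  9.9130e+01] j6 -109.8
```

Run:
```python
from meas import *
go((.6475,-.196,.2),99.2)
t=cap('top');s=cap('scene')
print('pot rim bottom',ray(t,500*.7,193*.7,.1),ray(t,500*.7,193*.7,.2),'knob',ray(t,498*.7,190*.7,.1), ray(s,447*.7,414*.7,.1))
print('amber',ray(t,585*.7,185*.7,.13))
```

```text
tool shift units [-5.999  0.674  0.044] turn units -0.011 (target yaw 99.2 ) cur [0.5666 0.0948 0.2022] [-1.7987e+02  3.0000e-02  9.9130e+01] j6 -109.8
pot rim bottom [ 0.7445332  -0.15160367  0.1       ] [ 0.70168116 -0.13634153  0.2       ] knob [ 0.75033289 -0.14780083  0.1       ] [ 0.76825097 -0.16108983  0.1       ]
amber [ 0.75440231 -0.30062815  0.13      ]
```

>>> apply_moves --plan '[[90, [-0.4, 0.05, 0], 0], [90, [-0.7, 0.08, 0], 0], [90, [-0.8, 0.09, 0], 0], [90, [-0.8, 0.09, 0], 0], [90, [-0.8, 0.09, 0], 0], [90, [-0.8, 0.09, 0], 0], [90, [-0.8, 0.09, 0], 0], [90, [-0.6, 0.07, 0], 0], [90, [-0.3, 0.02, 0], 0], [90, [0, 0, 0], 0]]'

```text
time_s: 36.33
tcp_pos: [0.6478, -0.1969, 0.2028]
eef_rot: [-179.9, -0.0, 99.1]
contact_force: [-0.0, -0.4, -0.4]
gripper_width: 0.0571
```

Run:
```python
from meas import *
go((.6475,-.196,.081),99.2)
s=cap('scene');t=cap('top')
cv2.imwrite('pics/s11.png',cv2.resize(s['frame'][200:350,200:400],(800,600),interpolation=cv2.INTER_CUBIC))
```

```text
tool shift units [ 0.018 -0.004  2.437] turn units -0.024 (target yaw 99.2 ) cur [ 0.6478 -0.1969  0.2028] [-1.7994e+02 -1.0000e-02  9.9060e+01] j6 -80.5
```

View pics/s11.png

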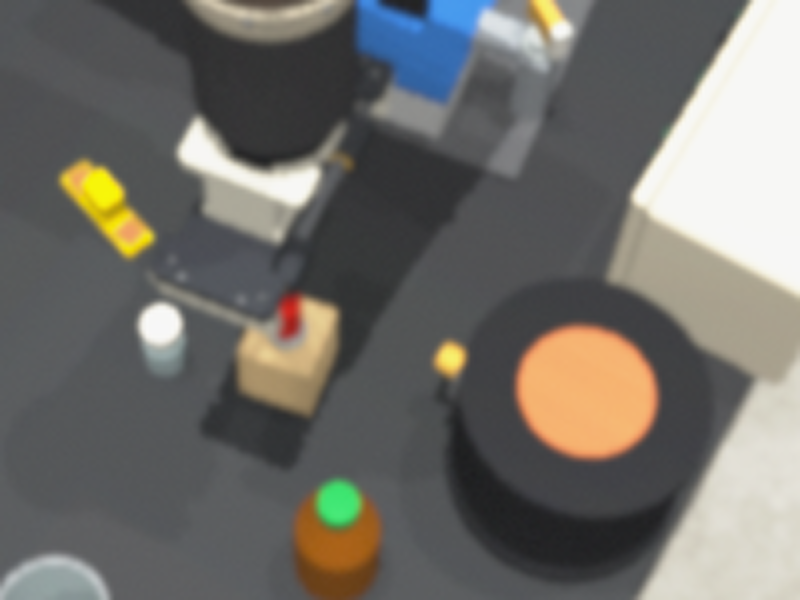

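Clear of the bottle, vial and pot. I descend, close on the red grip and lift.

>>> apply_moves --plan '[[90, [0.02, 0, 0.4], 0], [90, [0, 0, 0.6], 0], [90, [0, 0, 0.6], 0], [90, [0, 0, 0.5], 0], [90, [0, 0, 0.33], 0], [90, [0, 0, 0], 0]]'

```text
time_s: 37.17
tcp_pos: [0.6474, -0.1939, 0.0811]
eef_rot: [-179.9, -0.0, 99.2]
contact_force: [1.7, -0.1, 0.2]
gripper_width: 0.0568
```

>>> apply_moves --plan '[[255, [0, 0, 0], 0], [255, [0, 0, 0], 0], [255, [0, 0, 0], 0], [255, [0, 0, 0], 0], [255, [0, 0, 0], 0], [255, [0, 0, 0], 0]]' --squeeze 40

```text
time_s: 37.92
tcp_pos: [0.6482, -0.1947, 0.0825]
eef_rot: [180.0, 0.0, 99.2]
contact_force: [-0.2, -0.7, 4.3]
gripper_width: 0.021
```

>>> apply_moves --plan '[[255, [0, 0, -0.2], 0], [255, [0, 0, -0.5], 0], [255, [0, 0, -0.7], 0], [255, [0, 0, -0.7], 0], [255, [0, 0, 0], 0], [255, [0, 0, 0], 0]]'

```text
time_s: 38.67
tcp_pos: [0.6475, -0.1944, 0.1866]
eef_rot: [-180.0, -0.0, 99.1]
contact_force: [-1.3, 0.2, -2.0]
gripper_width: 0.0213
```

Run:
```python
from meas import *
s=cap('scene');t=cap('top')
cv2.imwrite('pics/s12.png',cv2.resize(s['frame'][200:350,200:400],(800,600),interpolation=cv2.INTER_CUBIC))
go((.4816,.0841,.185),99.2)
```

```text
tool shift units [ 6.026 -2.385  0.014] turn units -0.009 (target yaw 99.2 ) cur [ 0.6472 -0.1944  0.1857] [-1.7988e+02 -5.0000e-02  9.9150e+01] j6 -80.6
```

View pics/s12.png

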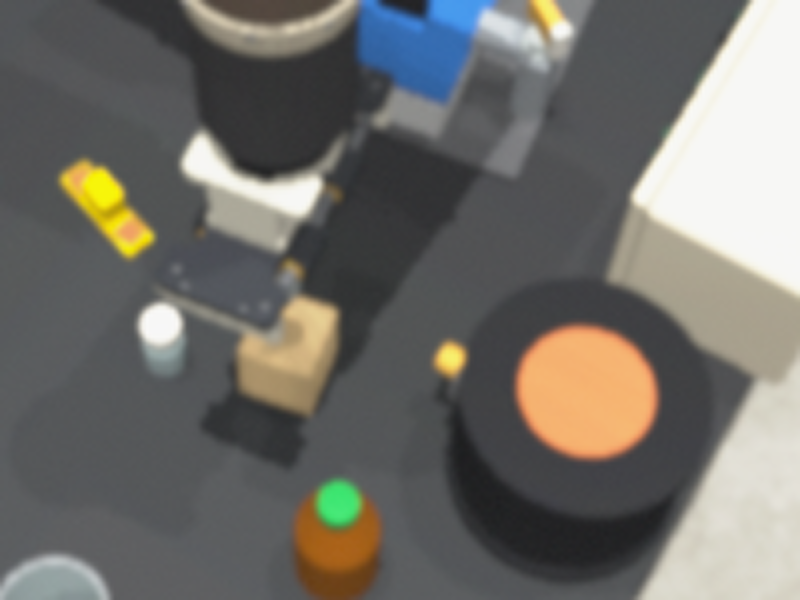

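>>> apply_moves --plan '[[255, [0.4, -0.16, 0], 0], [255, [0.7, -0.28, 0], 0], [255, [0.8, -0.32, 0], 0], [255, [0.8, -0.32, 0], 0], [255, [0.8, -0.32, 0], 0], [255, [0.8, -0.32, 0], 0], [255, [0.8, -0.32, 0], 0], [255, [0.6, -0.24, 0], 0], [255, [0.34, -0.1, 0], 0], [255, [0, 0, 0], 0], [255, [0, 0, 0], 0]]'

```text
time_s: 40.15
tcp_pos: [0.4824, 0.0843, 0.1866]
eef_rot: [-179.9, 0.0, 99.2]
contact_force: [0.2, 0.3, -2.0]
gripper_width: 0.0212
```

Run:
```python
from meas import *
s=cap('scene');t=cap('top')
cv2.imwrite('pics/s13.png',cv2.resize(s['frame'][150:255,220:360],(800,600),interpolation=cv2.INTER_CUBIC))
cv2.imwrite('pics/t13.png',cv2.resize(t['frame'][180:270,200:320],(800,600),interpolation=cv2.INTER_CUBIC))
go((.4816,.0847,.145),99.2)
```

```text
tool shift units [ 0.017 -0.017  0.834] turn units -0.015 (target yaw 99.2 ) cur [0.4826 0.084  0.1867] [-1.7996e+02  2.0000e-02  9.9110e+01] j6 -113.8
```

View pics/s13.png

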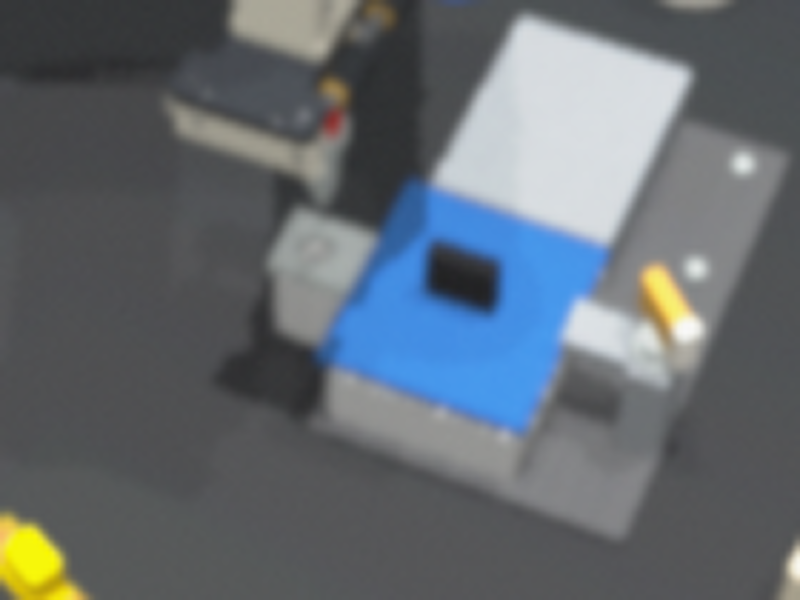

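View pics/t13.png

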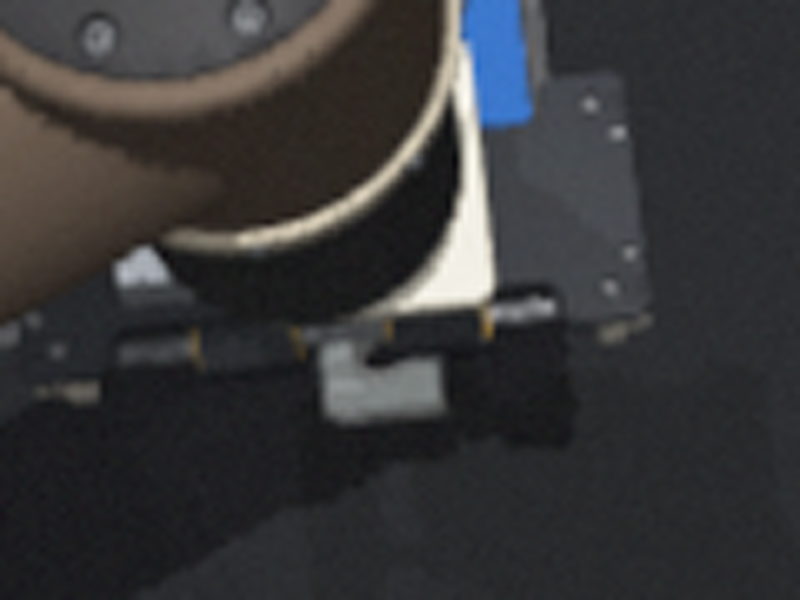

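Run:
```python
from meas import *
s=cap('scene'); k=140/800
P=lambda u,v,z: ray(s,220+u*k-.4,150+v*k-.4,z)
print('tip',P(319,198,.1147),'hole lug',P(316,248,.066))
print('collar',P(333,140,.1747))
go((.4816,.0847,.145),99.2)
```

```text
tip [0.48199763 0.08633604 0.1147    ] hole lug [0.4796647  0.08611458 0.066     ]
collar [0.49253611 0.08491075 0.1747    ]
tool shift units [ 0.017 -0.018  0.835] turn units -0.017 (target yaw 99.2 ) cur [0.4826 0.084  0.1868] [-1.7997e+02  2.0000e-02  9.9100e+01] j6 -113.8
```

>>> apply_moves --plan '[[255, [0.02, -0.02, 0.3], 0], [255, [0, 0, 0.4], 0], [255, [0, 0, 0.3], 0], [255, [0, 0, 0.2], 0], [255, [0, 0, 0.1], 0], [255, [0, 0, 0], 0], [255, [0, 0, 0], 0]]'

```text
time_s: 41.18
tcp_pos: [0.4814, 0.0855, 0.1224]
eef_rot: [180.0, -0.0, 99.2]
contact_force: [0.1, -0.4, -2.4]
gripper_width: 0.0213
```

>>> apply_moves --plan '[[255, [0, 0, 0.1], 0], [255, [0, 0, 0.1], 0], [255, [0, 0, 0], 0]]'

```text
time_s: 41.55
tcp_pos: [0.4809, 0.0854, 0.1115]
eef_rot: [-179.9, 0.0, 99.1]
contact_force: [-2.0, 0.6, -1.4]
gripper_width: 0.0213
```

>>> apply_moves --plan '[[255, [0, 0, 0.1], 0], [255, [0, 0, 0], 0], [255, [0, 0, 0], 0]]'

```text
time_s: 41.92
tcp_pos: [0.4811, 0.0854, 0.1068]
eef_rot: [-180.0, 0.0, 99.2]
contact_force: [-2.1, -0.0, -2.1]
gripper_width: 0.0213
```

>>> apply_moves --plan '[[255, [0, 0, 0.06], 0], [255, [0, 0, 0], 0], [255, [0, 0, 0], 0]]'

```text
time_s: 42.3
tcp_pos: [0.4813, 0.0855, 0.104]
eef_rot: [-180.0, -0.0, 99.1]
contact_force: [-2.1, 1.1, -2.7]
gripper_width: 0.0212
```

>>> apply_moves --plan '[[255, [0, 0, 0.06], 0], [255, [0, 0, 0], 0], [255, [0, 0, 0], 0]]'

```text
time_s: 42.68
tcp_pos: [0.4814, 0.0855, 0.1009]
eef_rot: [180.0, -0.0, 99.2]
contact_force: [-1.7, 1.1, -3.3]
gripper_width: 0.0211
```

>>> apply_moves --plan '[[255, [0, 0, 0.08], 0], [255, [0, 0, 0.08], 0], [255, [0, 0, 0], 0]]'

```text
time_s: 43.05
tcp_pos: [0.4813, 0.0855, 0.0926]
eef_rot: [-180.0, -0.0, 99.2]
contact_force: [-1.1, 1.3, -3.8]
gripper_width: 0.021
```

>>> apply_moves --plan '[[255, [0, 0, 0.1], 0], [255, [0, 0, 0.1], 0], [255, [0, 0, 0], 0]]'

```text
time_s: 43.42
tcp_pos: [0.4813, 0.0855, 0.0825]
eef_rot: [-180.0, 0.0, 99.2]
contact_force: [0.4, 1.0, -4.2]
gripper_width: 0.0213
```

>>> apply_moves --plan '[[255, [0, 0, 0.08], 0], [255, [0, 0, 0], 0], [255, [0, 0, 0], 0]]'

```text
time_s: 43.8
tcp_pos: [0.4813, 0.0855, 0.0789]
eef_rot: [-180.0, -0.0, 99.1]
contact_force: [-0.2, 0.7, -3.7]
gripper_width: 0.0214
```

>>> apply_moves --plan '[[255, [0, 0, 0.04], 0], [255, [0, 0, 0], 0], [255, [0, 0, 0], 0]]'

```text
time_s: 44.18
tcp_pos: [0.4822, 0.0857, 0.0782]
eef_rot: [179.9, -0.0, 99.2]
contact_force: [-3.4, 0.2, 6.7]
gripper_width: 0.0209
```

>>> apply_moves --plan '[[255, [0, 0, 0.04], 0], [255, [0, 0, 0], 0], [120, [0, 0, 0], 0], [120, [0, 0, 0], 0], [120, [0, 0, 0], 0], [120, [0, 0, -0.4], 0], [120, [0, 0, -0.7], 0], [120, [0, 0, -0.8], 0], [120, [0, 0, -0.6], 0], [120, [0, 0, 0], 0]]'

```text
time_s: 45.42
tcp_pos: [0.4826, 0.086, 0.2023]
eef_rot: [179.8, -0.1, 99.2]
contact_force: [-0.2, 0.4, -0.8]
gripper_width: 0.0463
```

Run:
```python
from meas import *
s=cap('scene');t=cap('top')
cv2.imwrite('pics/s14.png',cv2.resize(s['frame'][150:255,220:360],(800,600),interpolation=cv2.INTER_CUBIC))
go((.6858,.1177,.2),99.2)
print(get_state()['joints'].round(1))
```

```text
tool shift units [-0.013  4.145 -0.006] turn units -0.009 (target yaw 99.2 ) cur [0.4811 0.0854 0.1997] [-1.7999e+02 -1.0000e-02  9.9150e+01] j6 -114.0
[  33.2    4.   -24.5   -0.   -61.5 -114. ]
```

View pics/s14.png

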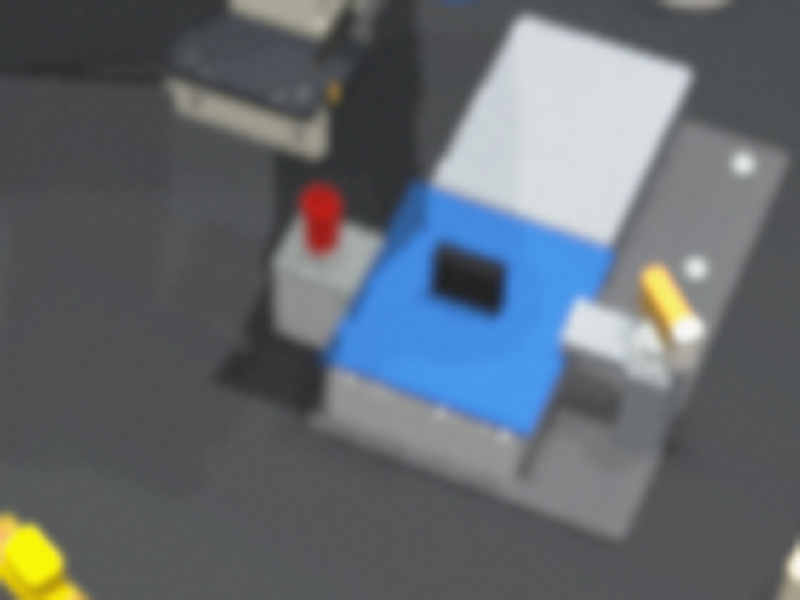

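Run:
```python
from meas import *
t=cap('top');s=cap('scene')
for u,v in((264,170),(422,174)): print('front bottom',ray(t,u*.7,v*.7,0))
for z in(.1,.15,.2): print('front top',z,ray(t,247*.7,130*.7,z),ray(t,428*.7,140*.7,z))
for u,v in((510,383),(566,415),(600,340)): print('scene front bottom?',ray(s,u*.7,v*.7,0))
```

```text
front bottom [0.81526862 0.32251015 0.        ]
front bottom [ 0.82175758 -0.00516585  0.        ]
front top 0.1 [0.85048138 0.33366304 0.1       ] [ 0.84585793 -0.013262    0.1       ]
front top 0.15 [0.82368016 0.31667448 0.15      ] [ 0.81929128 -0.01264959  0.15      ]
front top 0.2 [0.79687895 0.29968591 0.2       ] [ 0.79272463 -0.01203717  0.2       ]
scene front bottom? [0.83140146 0.01991234 0.        ]
scene front bottom? [0.96639207 0.01667274 0.        ]
scene front bottom? [0.95614669 0.23175636 0.        ]
```

Run:
```python
from meas import *
s=cap('scene');t=cap('top'); k=140/800
P=lambda u,v,z: ray(s,220+u*k-.4,150+v*k-.4,z)
a,b=P(652,272,.132),P(689,327,.132); print(a,b,(a+b)/2,np.degrees(np.arctan2(*(b-a)[1::-1])))
f=t['frame'][130:170,225:275]; cv2.imwrite('pics/w.png',cv2.resize(f,(750,600),interpolation=cv2.INTER_CUBIC))
go((.6856,.1186,.2),239.6)
```

```text
[0.67109087 0.13090695 0.132     ] [0.70558385 0.10928441 0.132     ] [0.68833736 0.12009568 0.132     ] -32.082278083850426
tool shift units [ 0.008  4.149 -0.019] turn units 6.592 (target yaw 239.6 ) cur [0.4808 0.0852 0.199 ] [-1.7989e+02  4.0000e-02  9.9150e+01] j6 -114.0
```

View pics/w.png

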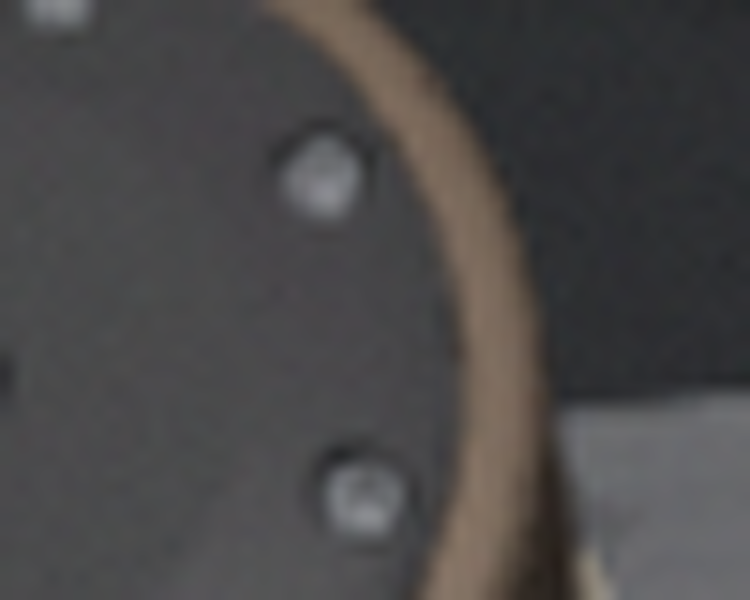

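>>> apply_moves --plan '[[80, [0, 0.4, 0], 0], [80, [0, 0.8, 0], 0], [80, [0, 0.8, 0], 0], [80, [0, 0.8, 0], 0], [80, [0, 0.8, 0], 0], [80, [0.01, 0.55, -0.02], 0], [80, [0, 0, 0], -1], [80, [0, 0, 0], -1], [80, [0, 0, 0], -1], [80, [0, 0, 0], -1], [80, [0, 0, 0], -1], [80, [0, 0, 0], -1]]'

```text
time_s: 47.22
tcp_pos: [0.6859, 0.1189, 0.1998]
eef_rot: [-179.9, -0.0, 135.4]
contact_force: [-0.4, -0.5, 0.2]
gripper_width: 0.0599
```

>>> apply_moves --plan '[[80, [0, 0, 0], -1], [80, [0, 0, 0], -1], [80, [0, 0, 0], -1], [80, [0, 0, 0], -1], [80, [0, 0, 0], -1], [80, [0, 0, 0], -1], [80, [0, 0, 0], -1], [80, [0, 0, 0], -1], [80, [0, 0, 0], -1], [80, [0, 0, 0], -1], [80, [0, 0, 0], -1], [80, [0, 0, 0], -1]]'

```text
time_s: 48.72
tcp_pos: [0.6858, 0.1189, 0.1997]
eef_rot: [180.0, -0.1, -152.6]
contact_force: [0.6, -0.2, 0.4]
gripper_width: 0.06
```

>>> apply_moves --plan '[[80, [0, 0, 0], -1], [80, [0, 0, 0], -1], [80, [0, 0, 0], -1], [80, [0, 0, 0], -1], [80, [0, 0, 0], -1], [80, [0, 0, 0], -0.3], [80, [0, 0, 0], 0], [80, [0, 0, 0], 0]]'

```text
time_s: 49.72
tcp_pos: [0.6861, 0.1189, 0.2008]
eef_rot: [180.0, -0.0, -121.1]
contact_force: [-0.0, 0.4, -1.1]
gripper_width: 0.0597
```

Run:
```python
from meas import *
s=cap('scene')
cv2.imwrite('pics/s15.png',cv2.resize(s['frame'][130:265,240:420],(800,600),interpolation=cv2.INTER_CUBIC))
go((.6856,.1186,.102),239)
print(get_state()['joints'].round(1))
```

```text
tool shift units [0.012 0.005 1.978] turn units -0.018 (target yaw 239 ) cur [0.6861 0.119  0.2009] [ 1.7999e+02 -1.0000e-02 -1.2111e+02] j6 33.1
[ 25.8  23.4   1.6  -0.  -68.2  33.1]
```

View pics/s15.png

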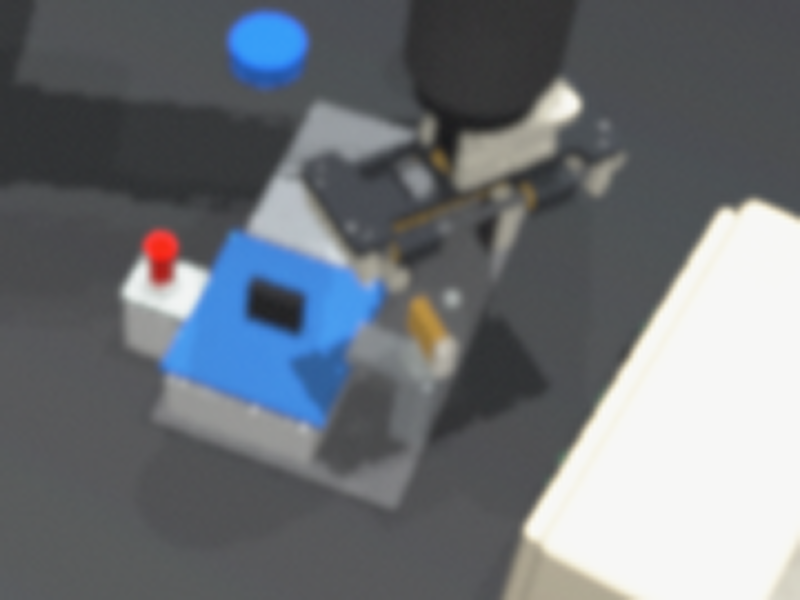

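>>> apply_moves --plan '[[80, [0, 0, 0.4], 0], [80, [0, 0, 0.6], 0], [80, [0, 0, 0.5], 0], [80, [0, 0, 0.3], 0], [80, [0, 0, 0.18], 0], [80, [0, 0, 0], 0]]'

```text
time_s: 50.52
tcp_pos: [0.6861, 0.1189, 0.1019]
eef_rot: [180.0, -0.0, -121.1]
contact_force: [0.3, -0.1, 0.4]
gripper_width: 0.0602
```

>>> apply_moves --plan '[[255, [0, 0, 0], 0], [255, [0, 0, 0], 0], [255, [0, 0, 0], 0], [255, [0, 0, 0], 0], [255, [0, 0, 0], 0], [255, [0, 0, 0], 0], [255, [0, 0, 0], 0]]' --squeeze 30

```text
time_s: 51.4
tcp_pos: [0.6863, 0.1193, 0.1021]
eef_rot: [-180.0, 0.0, -121.0]
contact_force: [1.2, 1.1, -0.1]
gripper_width: 0.012
```

Run:
```python
from meas import *
st=get_state();print(st['moment'].round(2),st['contact_force'].round(1),st['tcp_pos'],st['eef_rot'])
```

```text
[ 0.64 -0.1  -0.08] [ 1.2  1.1 -0.1] [0.68634876 0.11932439 0.1021428 ] [-1.79985067e+02  3.56754116e-02 -1.21034474e+02]
```

>>> apply_moves --plan '[[255, [0, 0, 0], 0.5], [255, [0, 0, 0], 1], [255, [0, 0, 0], 1], [255, [0, 0, 0], 1], [255, [0, 0, 0], 1], [255, [0, 0, 0], 1], [255, [0, 0, 0], 1], [255, [0, 0, 0], 1], [255, [0, 0, 0], 1], [255, [0, 0, 0], 1], [255, [0, 0, 0], 1], [255, [0, 0, 0], 0.5]]'

```text
time_s: 52.9
tcp_pos: [0.6885, 0.1204, 0.1022]
eef_rot: [179.9, 0.2, 172.9]
contact_force: [8.9, 4.7, -5.0]
gripper_width: 0.0119
```

>>> apply_moves --plan '[[255, [0, 0, 0], 1], [255, [0, 0, 0], 1], [255, [0, 0, 0], 1], [255, [0, 0, 0], 1], [255, [0, 0, 0], 1], [255, [0, 0, 0], 1], [255, [0, 0, 0], 1], [255, [0, 0, 0], 1], [255, [0, 0, 0], 1], [255, [0, 0, 0], 0], [255, [0, 0, 0], 0]]'

```text
time_s: 54.28
tcp_pos: [0.6901, 0.1193, 0.1022]
eef_rot: [179.6, 0.1, 119.0]
contact_force: [15.6, -1.1, -9.8]
gripper_width: 0.012
```

>>> apply_moves --plan '[[80, [0, 0, 0], 0], [80, [0, 0, 0], 0], [80, [0, 0, 0], 0], [80, [0, 0, -0.5], 0], [80, [0, 0, -0.8], 0], [80, [0, 0, 0], -1], [80, [0, 0, 0], -1], [80, [0, 0, 0], -1], [80, [0, 0, 0], -1], [80, [0, 0, 0], -1], [80, [0, 0, 0], -1], [80, [0, 0, 0], -1]]'

```text
time_s: 55.78
tcp_pos: [0.6858, 0.119, 0.1672]
eef_rot: [-180.0, -0.0, 161.2]
contact_force: [-0.1, -0.4, 0.4]
gripper_width: 0.0602
```

>>> apply_moves --plan '[[80, [0, 0, 0], -1], [80, [0, 0, 0], -1], [80, [0, 0, 0], -1], [80, [0, 0, 0], -1], [80, [0, 0, 0], -1], [80, [0, 0, 0], -1], [80, [0, 0, 0], -1], [80, [0, 0, 0], -1], [80, [0, 0, 0], -1], [80, [0, 0, 0], -1], [80, [0, 0, 0], -1], [80, [0, 0, 0], -1]]'

```text
time_s: 57.28
tcp_pos: [0.6858, 0.119, 0.1672]
eef_rot: [180.0, -0.0, -126.8]
contact_force: [-0.1, -0.1, -0.7]
gripper_width: 0.0599
```

>>> apply_moves --plan '[[80, [0, 0, 0], -1], [80, [0, 0, 0], -1], [80, [0, 0, 0], -1], [80, [0, 0, 0], -1], [80, [0, 0, 0], -1], [80, [0, 0, 0], -1], [80, [0, 0, 0], -1], [80, [0, 0, 0], -1], [80, [0, 0, 0], -1], [80, [0, 0, 0], -1], [80, [0, 0, 0], -1], [80, [0, 0, 0], 0]]'

```text
time_s: 58.78
tcp_pos: [0.6859, 0.119, 0.1671]
eef_rot: [180.0, 0.0, -61.1]
contact_force: [0.1, 0.1, -0.1]
gripper_width: 0.06
```

Run:
```python
from meas import *
s=cap('scene')
cv2.imwrite('pics/s16.png',cv2.resize(s['frame'][130:265,240:420],(800,600),interpolation=cv2.INTER_CUBIC))
go((.6882,.1182,.102),299)
print(get_state()['joints'].round(1))
```

```text
tool shift units [ 0.036 -0.032  1.303] turn units -0.028 (target yaw 299 ) cur [0.6859 0.119  0.1671] [179.99   0.   -61.17] j6 93.0
[ 25.8  24.7  -0.9  -0.  -64.4  93. ]
```

View pics/s16.png

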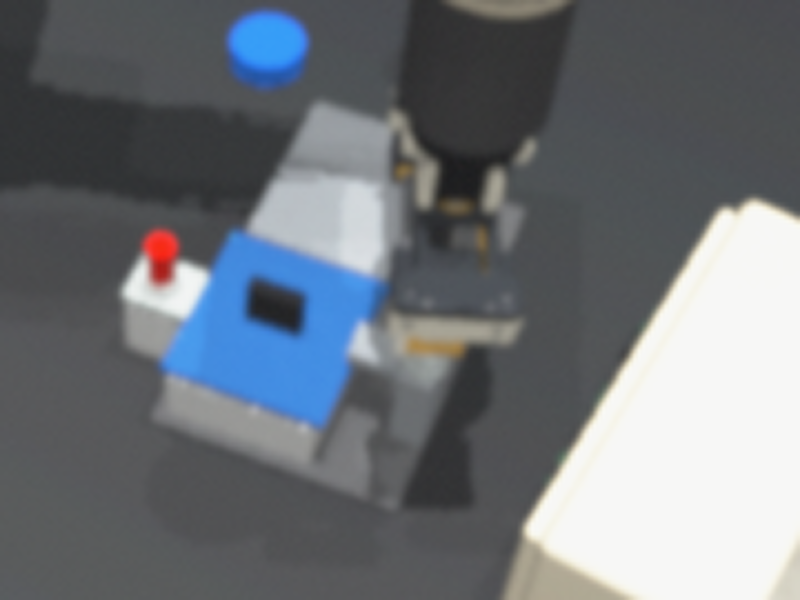

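>>> apply_moves --plan '[[80, [0.036, -0.032, 0.3], 0], [80, [0, 0, 0.5], 0], [80, [0, 0, 0.35], 0], [80, [0, 0, 0.15], 0], [80, [0, 0, 0], 0], [255, [0, 0, 0], 0], [255, [0, 0, 0], 0], [255, [0, 0, 0], 0], [255, [0, 0, 0], 0], [255, [0, 0, 0], 0], [255, [0, 0, 0], 0]]'

```text
time_s: 60.2
tcp_pos: [0.6884, 0.1182, 0.1021]
eef_rot: [-180.0, -0.0, -61.0]
contact_force: [-0.6, -0.6, 0.7]
gripper_width: 0.0117
```

>>> apply_moves --plan '[[255, [0, 0, 0], 0.5], [255, [0, 0, 0], 1], [255, [0, 0, 0], 1], [255, [0, 0, 0], 1], [255, [0, 0, 0], 1], [255, [0, 0, 0], 1], [255, [0, 0, 0], 1], [255, [0, 0, 0], 1], [255, [0, 0, 0], 1], [255, [0, 0, 0], 1], [255, [0, 0, 0], 1], [255, [0, 0, 0], 0.5]]'

```text
time_s: 61.7
tcp_pos: [0.6884, 0.1181, 0.1021]
eef_rot: [-180.0, -0.0, -127.2]
contact_force: [-0.7, -0.6, 0.2]
gripper_width: 0.0115
```

Run:
```python
from meas import *
st=get_state();print(st['moment'].round(2),st['contact_force'].round(1),st['tcp_pos'],st['eef_rot'], 'joint', (9.2-(st['eef_rot'][2]-90)+180)%360)
```

```text
[-0.08  0.23  0.09] [-0.7 -0.6  0.2] [0.68836258 0.11809502 0.10212461] [-1.79997224e+02 -9.21925604e-03 -1.27179533e+02] joint 46.379533127088166
```

>>> apply_moves --plan '[[255, [0, 0, 0], 0.8], [255, [0, 0, 0], 0.8], [255, [0, 0, 0], 0.4], [255, [0, 0, 0], 0]]'

```text
time_s: 62.2
tcp_pos: [0.6884, 0.1181, 0.1021]
eef_rot: [-180.0, -0.0, -139.0]
contact_force: [-0.3, -0.4, 0.8]
gripper_width: 0.0118
```

Run:
```python
from meas import *
st=get_state();print(st['moment'].round(2),st['eef_rot'][2])
```

```text
[-0.1   0.26 -0.03] -139.03037210031857
```

>>> apply_moves --plan '[[255, [0, 0, 0], 0.4], [255, [0, 0, 0], 0], [255, [0, 0, 0], 0]]'

```text
time_s: 62.58
tcp_pos: [0.6884, 0.1181, 0.1021]
eef_rot: [-180.0, -0.0, -141.4]
contact_force: [0.2, 0.1, 1.5]
gripper_width: 0.0121
```

Run:
```python
from meas import *
st=get_state();print(st['moment'].round(2),st['eef_rot'][2])
```

```text
[-0.24  0.33 -0.08] -141.37079384151124
```

>>> apply_moves --plan '[[255, [0, 0, 0], 0.4], [255, [0, 0, 0], 0], [255, [0, 0, 0], 0]]'

```text
time_s: 62.95
tcp_pos: [0.6884, 0.1181, 0.1021]
eef_rot: [-180.0, -0.0, -143.7]
contact_force: [0.2, -1.1, 1.7]
gripper_width: 0.0122
```

Run:
```python
from meas import *
st=get_state();print(st['moment'].round(2),st['eef_rot'][2])
```

```text
[-0.47  0.47  0.69] -143.74092815808686
```

>>> apply_moves --plan '[[255, [0, 0, 0], 0.3], [255, [0, 0, 0], 0], [255, [0, 0, 0], 0]]'

```text
time_s: 63.32
tcp_pos: [0.6884, 0.118, 0.1021]
eef_rot: [-180.0, -0.0, -145.6]
contact_force: [-0.8, -1.6, 2.1]
gripper_width: 0.0125
```

Run:
```python
from meas import *
st=get_state();print(st['moment'].round(2),st['eef_rot'][2])
```

```text
[-0.79  0.28  0.84] -145.62580087208585
```

>>> apply_moves --plan '[[255, [0, 0, 0], -0.5], [255, [0, 0, 0], -1], [255, [0, 0, 0], -1], [255, [0, 0, 0], -1], [255, [0, 0, 0], -1], [255, [0, 0, 0], -1], [255, [0, 0, 0], -1], [255, [0, 0, 0], -1], [255, [0, 0, 0], -1], [255, [0, 0, 0], -1], [255, [0, 0, 0], -1], [255, [0, 0, 0], -1]]'

```text
time_s: 64.82
tcp_pos: [0.6885, 0.1182, 0.1021]
eef_rot: [-180.0, 0.0, -76.5]
contact_force: [0.6, -0.9, 1.8]
gripper_width: 0.0115
```

>>> apply_moves --plan '[[255, [0, 0, 0], -1], [255, [0, 0, 0], -1], [255, [0, 0, 0], -1], [255, [0, 0, 0], -1], [255, [0, 0, 0], 0], [255, [0, 0, 0], 0]]'

```text
time_s: 65.58
tcp_pos: [0.6885, 0.1183, 0.1021]
eef_rot: [-180.0, 0.0, -52.8]
contact_force: [0.4, -0.4, 1.3]
gripper_width: 0.0117
```

>>> apply_moves --plan '[[80, [0, 0, 0], 0], [80, [0, 0, 0], 0], [80, [0, 0, 0], 0], [80, [0, 0, -0.3], 0], [80, [0, 0, -0.6], 0], [80, [0, 0, -0.8], 0], [80, [0, 0, -0.8], 0], [80, [0, 0, 0], 0]]'

```text
time_s: 66.58
tcp_pos: [0.6904, 0.1186, 0.2329]
eef_rot: [-179.6, -0.2, -52.6]
contact_force: [-0.8, -0.4, -0.1]
gripper_width: 0.0603
```

Run:
```python
from meas import *
go((.62,-.18,.23),-52)
```

```text
tool shift units [3.891 4.745 0.058] turn units -0.104 (target yaw -52 ) cur [0.6904 0.1186 0.2329] [-1.7955e+02 -1.7000e-01 -5.2630e+01] j6 101.7
```

>>> apply_moves --plan '[[80, [0.4, 0.5, 0], 0], [80, [0.57, 0.74, 0], 0], [80, [0.57, 0.74, 0], 0], [80, [0.57, 0.74, 0], 0], [80, [0.57, 0.74, 0], 0], [80, [0.57, 0.74, 0], 0], [80, [0.57, 0.74, 0], 0], [80, [0.57, 0.74, 0], 0], [80, [0.57, 0.74, 0], 0], [80, [0.57, 0.74, 0], 0], [80, [0.3, 0.3, 0], 0], [80, [0, 0, 0], 0]]'

```text
time_s: 68.08
tcp_pos: [0.5683, -0.3411, 0.2269]
eef_rot: [180.0, 0.0, -52.8]
contact_force: [0.4, 0.8, -0.3]
gripper_width: 0.0598
```

Run:
```python
from meas import *
s=cap('scene');t=cap('top')
cv2.imwrite('pics/s17.png',cv2.resize(s['frame'],(800,600),interpolation=cv2.INTER_CUBIC))
cv2.imwrite('pics/t17.png',cv2.resize(t['frame'][120:270,160:360],(800,600),interpolation=cv2.INTER_CUBIC))
print(get_state()['tcp_pos'])
```

```text
[ 0.56885778 -0.33945301  0.22700538]
```

View pics/s17.png

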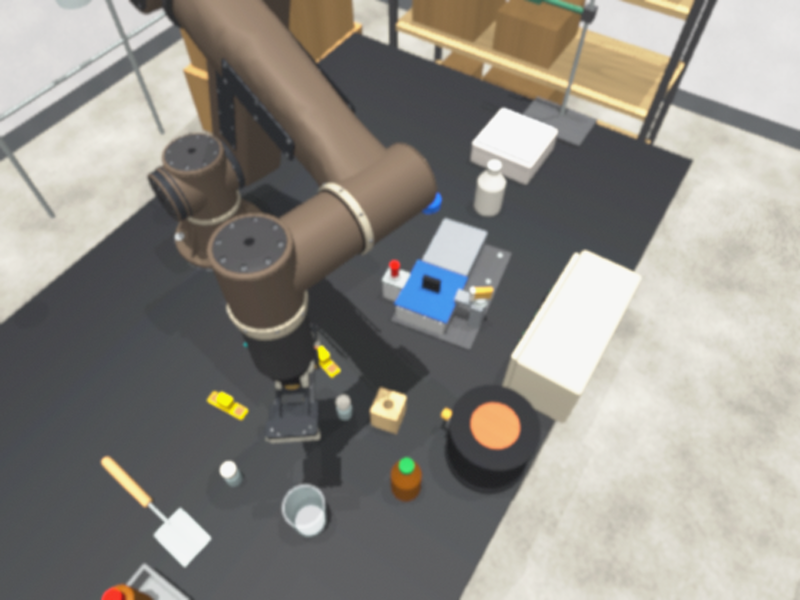

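View pics/t17.png

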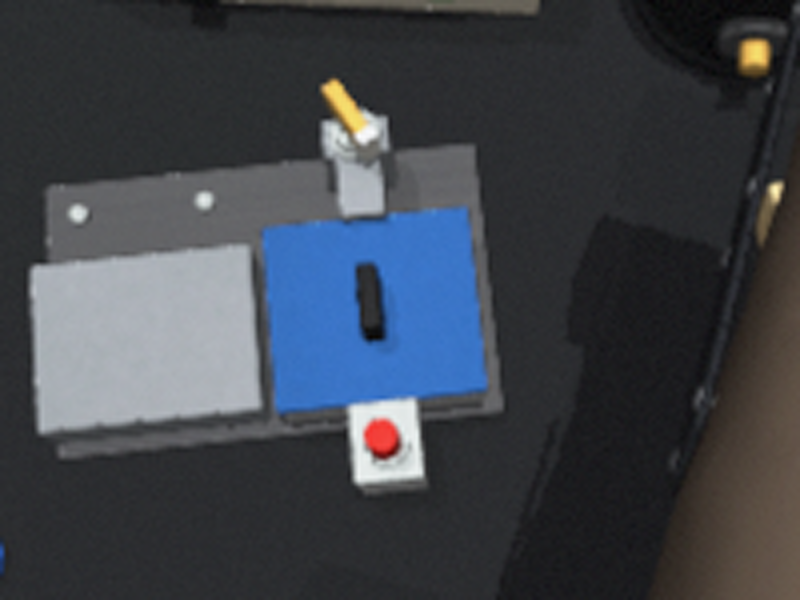

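Run:
```python
from meas import *
t=cap('top')
P=lambda u,v,z: ray(t,160+u/4-.4,120+v/4-.4,z)
W,B=P(366,135,.132),P(333,89,.132);a=np.degrees(np.arctan2(*(W-B)[1::-1])); print(a,'joint rad',np.radians((9.2-a)%360))
print('pin top',P(382,438,.112),'expected .4813 .0855 (bias ~ -1.4mm y)')
```

```text
-142.34613844056983 joint rad 2.6449790844710885
pin top [0.47784911 0.08347724 0.112     ] expected .4813 .0855 (bias ~ -1.4mm y)
```

Run:
```python
from meas import *
t=cap('top');s=cap('scene')
a=cv2.resize(t['frame'][215:250,240:275],(600,600),interpolation=cv2.INTER_CUBIC)
k=s['frame'][175:215,260:300]; b=cv2.resize(k,(600,600),interpolation=cv2.INTER_CUBIC)
cv2.imwrite('pics/pinz.png',cv2.resize(np.hstack([a,b]),(800,400)))
for X in((.4813,.0855,.112),(.4813,.0855,.066)):
    u=proj(t,X);v=proj(s,X); print((u-[240,215]+.5)/35*400,(v-[260,175]+.5)/40*400+[400,0])
hsv=masks(t);m=cv2.inRange(hsv,(0,180,60),(8,255,255))|cv2.inRange(hsv,(172,180,60),(180,255,255))
m[:215]=0;m[250:]=0;m[:,:240]=0;m[:,275:]=0
print(cv2.connectedComponentsWithStats(m)[2:])
```

```text
[170.06302953 150.83199752] [556.11036282 103.41632259]
[185.82686065 184.12793356] [557.08419634 188.34853492]
(array([[     0,      0,    560,    420, 235151],
       [   252,    226,      7,      8,     49]], dtype=int32), array([[279.50507121, 209.49586436],
       [255.16326531, 229.34693878]]))
```

View pics/pinz.png

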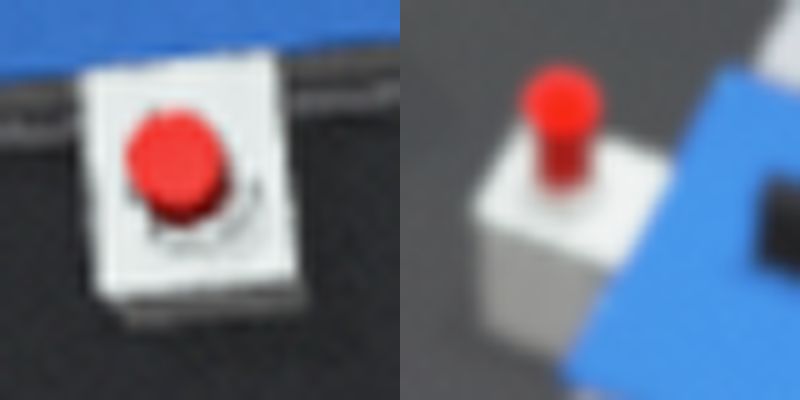

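Run:
```python
from h import *
print(close_job())
```

```text
the job is handed in; nothing more can be done
None
```

I did every step of the task in order and handed the job in at about 68 s of the 210 s allowed. `close_job()` gives no verdict, so this rests on my own checks.

**What I did**
- **Carriers:** two were on the bench, and the yellow and turquoise lookalikes were left alone. Both went into the chamber crosswise. The one near the beaker was first gripped lengthwise and moved to open bench, so the gripper body would not hit the beaker.
- **Cover:** I slid it shut by its handle until it pushed back at the stop with about 14 N.
- **Pin:** I drove it home; the collar touched the lug at the expected height (TCP at 0.078 m).
- **Thumbscrew:** I turned it in two grips to the hard stop, where the torque rose to about 0.8 N m. I then turned it back a quarter turn.

**Last checks**
- **Thumbscrew:** the top view reads about 2.64 rad, inside the 2.31 to 2.95 window.
- **Pin and cover:** the cover looks shut, and the pin looks upright with its collar on the lug. In the final top view the pin's head was a few millimetres off where I expected it. I put that down to camera calibration, because the side view showed it upright.
- **Carriers:** both were flat on the chamber floor just before I closed the cover. They cannot be seen now.
- **Bystanders:** the bottles, vials and beaker are all standing, and the arm is clear of everything.
- **Off-centre first grip:** my first grip on the thumbscrew was about 2 mm off its axis, which gave a side force of about 16 N. I re-centred for the second grip and that force was gone.

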